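# Load the sample scanner at the check-in desk

### The job

Check in the meat samples: draw the scanner's carriage out to its loading stop, then seat every sample cassette on the desk fully home and flat in a carriage pocket of its own shape, rib up. With all of them loaded, slide the carriage back under the bridge until its pointer stands on the scan mark, and let go. Leave the mug, label roll and stapler where they are.

Things in the scene. Friction and masses are not known exactly. Their poses are not given: they have to be found in the camera images.
- scanner: sample scanner: white bed 190 x 460 x 14 mm fixed on the desk, with a bridge across it. Origin on the desk; x across the bed (away from the robot), y along the track. In this frame the bed spans y -210 to +250 mm; the bridge spans y +80 to +140 mm over the full width, underside 78 mm, top 104 mm above the desk (a loaded carriage passes under it).
- carriage (a joint): position in m of the pocketed aluminium carriage along the scanner's y axis: 0 = drawn fully out to the loading stop (clear of the bridge), 0.14 = pointer on the scan mark, 0.17 = inner end stop. The carriage plate is 132 (x) x 180 (y) x 18 mm, its top face 34 mm above the desk, with six pockets 12 mm deep, about 2 N of friction.
- grip_top (a point): centre of the top face of the carriage's black upright grip (24 mm along x, 16 mm along y, 62 mm tall; its top 86 mm above the desk), at the end away from the bridge; x and y axes as the scanner's. Moves with the carriage.
- pointer (a point): tip of the small black pointer on the carriage's edge nearest the robot; moves with the carriage
- mark (a point): scan mark: thin black line across the bed's edge nearest the robot; at the scan position the pointer has the same position along the scanner's y as this
- long_pocket0 (a point): centre of the floor of a long pocket in the carriage, 64 (x) x 44 (y) mm, 12 mm deep (2 mm play on each side of a long cassette), floor 22 mm above the desk; z up, x and y as the scanner's. The three long pockets lie side by side, 56 mm apart, in the row nearest the robot.
- long_pocket1 (a point): centre of the floor of a long pocket in the carriage, 64 (x) x 44 (y) mm, 12 mm deep (2 mm play on each side of a long cassette), floor 22 mm above the desk; z up, x and y as the scanner's. The three long pockets lie side by side, 56 mm apart, in the row nearest the robot.
- long_pocket2 (a point): centre of the floor of a long pocket in the carriage, 64 (x) x 44 (y) mm, 12 mm deep (2 mm play on each side of a long cassette), floor 22 mm above the desk; z up, x and y as the scanner's. The three long pockets lie side by side, 56 mm apart, in the row nearest the robot.
- square_pocket0 (a point): centre of the floor of a square pocket in the carriage, 44 (x) x 44 (y) mm, 12 mm deep (2 mm play on each side of a square cassette), floor 22 mm above the desk; z up, x and y as the scanner's. The three square pockets lie behind the long ones, 56 mm apart, 62 mm farther from the robot.
- square_pocket1 (a point): centre of the floor of a square pocket in the carriage, 44 (x) x 44 (y) mm, 12 mm deep (2 mm play on each side of a square cassette), floor 22 mm above the desk; z up, x and y as the scanner's. The three square pockets lie behind the long ones, 56 mm apart, 62 mm farther from the robot.
- square_pocket2 (a point): centre of the floor of a square pocket in the carriage, 44 (x) x 44 (y) mm, 12 mm deep (2 mm play on each side of a square cassette), floor 22 mm above the desk; z up, x and y as the scanner's. The three square pockets lie behind the long ones, 56 mm apart, 62 mm farther from the robot.
- long0: long closed white plastic sample cassette, 60 x 40 mm seen from above, body 22 mm tall, with an upright finger rib on the lid (34 mm long along the cassette's x, 12 mm thick along y, 24 mm tall, its top 46 mm above the underside). 110 g. Origin: centre of the underside; z up; x along the 60 mm side. It may be absent.
- long1: long closed white plastic sample cassette, 60 x 40 mm seen from above, body 22 mm tall, with an upright finger rib on the lid (34 mm long along the cassette's x, 12 mm thick along y, 24 mm tall, its top 46 mm above the underside). 110 g. Origin: centre of the underside; z up; x along the 60 mm side. It may be absent.
- long2: long closed white plastic sample cassette, 60 x 40 mm seen from above, body 22 mm tall, with an upright finger rib on the lid (34 mm long along the cassette's x, 12 mm thick along y, 24 mm tall, its top 46 mm above the underside). 110 g. Origin: centre of the underside; z up; x along the 60 mm side. It may be absent.
- square0: square closed white plastic sample cassette, 40 x 40 mm seen from above, body 22 mm tall, with an upright finger rib on the lid (26 mm long along the cassette's x, 12 mm thick along y, 24 mm tall, its top 46 mm above the underside). 110 g. Origin: centre of the underside; z up; x along the rib. It may be absent.
- square1: square closed white plastic sample cassette, 40 x 40 mm seen from above, body 22 mm tall, with an upright finger rib on the lid (26 mm long along the cassette's x, 12 mm thick along y, 24 mm tall, its top 46 mm above the underside). 110 g. Origin: centre of the underside; z up; x along the rib. It may be absent.
- square2: square closed white plastic sample cassette, 40 x 40 mm seen from above, body 22 mm tall, with an upright finger rib on the lid (26 mm long along the cassette's x, 12 mm thick along y, 24 mm tall, its top 46 mm above the underside). 110 g. Origin: centre of the underside; z up; x along the rib. It may be absent.
- mug: bystander: white mug 76 mm wide, 90 mm tall; origin under its centre
- label_roll: bystander: roll of labels standing flat, 76 mm wide, 50 mm tall; origin under its centre
- stapler: bystander: black stapler 36 x 130 x 45 mm; origin under its centre

How it is judged:
On the way, in this order (a step that is already met when the one before it is completed fails the run):
1. the carriage is drawn out to its loading stop (within 8 mm) (value of joint carriage below 0.008 m), for 0.2 s.
2. with the carriage still out (within 25 mm of the stop), every cassette present sits home in a pocket of its shape (((horizontal distance between long0 and long_pocket0 below 0.004 m and z of long0 in the frame of long_pocket0 between -0.003 and 0.002 m and angle between long0's own z axis and vertical below 0.05 rad and angle between the x axis of long0 and the x axis of long_pocket0, either way round below 0.15 rad) or (horizontal distance between long0 and long_pocket1 below 0.004 m and z of long0 in the frame of long_pocket1 between -0.003 and 0.002 m and angle between long0's own z axis and vertical below 0.05 rad and angle between the x axis of long0 and the x axis of long_pocket1, either way round below 0.15 rad) or (horizontal distance between long0 and long_pocket2 below 0.004 m and z of long0 in the frame of long_pocket2 between -0.003 and 0.002 m and angle between long0's own z axis and vertical below 0.05 rad and angle between the x axis of long0 and the x axis of long_pocket2, either way round below 0.15 rad)) and ((horizontal distance between long1 and long_pocket0 below 0.004 m and z of long1 in the frame of long_pocket0 between -0.003 and 0.002 m and angle between long1's own z axis and vertical below 0.05 rad and angle between the x axis of long1 and the x axis of long_pocket0, either way round below 0.15 rad) or (horizontal distance between long1 and long_pocket1 below 0.004 m and z of long1 in the frame of long_pocket1 between -0.003 and 0.002 m and angle between long1's own z axis and vertical below 0.05 rad and angle between the x axis of long1 and the x axis of long_pocket1, either way round below 0.15 rad) or (horizontal distance between long1 and long_pocket2 below 0.004 m and z of long1 in the frame of long_pocket2 between -0.003 and 0.002 m and angle between long1's own z axis and vertical below 0.05 rad and angle between the x axis of long1 and the x axis of long_pocket2, either way round below 0.15 rad)) and ((horizontal distance between long2 and long_pocket0 below 0.004 m and z of long2 in the frame of long_pocket0 between -0.003 and 0.002 m and angle between long2's own z axis and vertical below 0.05 rad and angle between the x axis of long2 and the x axis of long_pocket0, either way round below 0.15 rad) or (horizontal distance between long2 and long_pocket1 below 0.004 m and z of long2 in the frame of long_pocket1 between -0.003 and 0.002 m and angle between long2's own z axis and vertical below 0.05 rad and angle between the x axis of long2 and the x axis of long_pocket1, either way round below 0.15 rad) or (horizontal distance between long2 and long_pocket2 below 0.004 m and z of long2 in the frame of long_pocket2 between -0.003 and 0.002 m and angle between long2's own z axis and vertical below 0.05 rad and angle between the x axis of long2 and the x axis of long_pocket2, either way round below 0.15 rad)) and ((horizontal distance between square0 and square_pocket0 below 0.004 m and z of square0 in the frame of square_pocket0 between -0.003 and 0.002 m and angle between square0's own z axis and vertical below 0.05 rad) or (horizontal distance between square0 and square_pocket1 below 0.004 m and z of square0 in the frame of square_pocket1 between -0.003 and 0.002 m and angle between square0's own z axis and vertical below 0.05 rad) or (horizontal distance between square0 and square_pocket2 below 0.004 m and z of square0 in the frame of square_pocket2 between -0.003 and 0.002 m and angle between square0's own z axis and vertical below 0.05 rad)) and ((horizontal distance between square1 and square_pocket0 below 0.004 m and z of square1 in the frame of square_pocket0 between -0.003 and 0.002 m and angle between square1's own z axis and vertical below 0.05 rad) or (horizontal distance between square1 and square_pocket1 below 0.004 m and z of square1 in the frame of square_pocket1 between -0.003 and 0.002 m and angle between square1's own z axis and vertical below 0.05 rad) or (horizontal distance between square1 and square_pocket2 below 0.004 m and z of square1 in the frame of square_pocket2 between -0.003 and 0.002 m and angle between square1's own z axis and vertical below 0.05 rad)) and ((horizontal distance between square2 and square_pocket0 below 0.004 m and z of square2 in the frame of square_pocket0 between -0.003 and 0.002 m and angle between square2's own z axis and vertical below 0.05 rad) or (horizontal distance between square2 and square_pocket1 below 0.004 m and z of square2 in the frame of square_pocket1 between -0.003 and 0.002 m and angle between square2's own z axis and vertical below 0.05 rad) or (horizontal distance between square2 and square_pocket2 below 0.004 m and z of square2 in the frame of square_pocket2 between -0.003 and 0.002 m and angle between square2's own z axis and vertical below 0.05 rad)) and value of joint carriage below 0.025 m), for 0.2 s.
At the end, for the whole second after the job is handed in: Every cassette present is in a pocket of its own shape: within 4 mm of its centre, underside within 2 mm of the floor, level within 0.05 rad, long ones along it within 0.15 rad. The carriage is at rest, pointer within 5 mm of the mark (((horizontal distance between long0 and long_pocket0 below 0.004 m and z of long0 in the frame of long_pocket0 between -0.003 and 0.002 m and angle between long0's own z axis and vertical below 0.05 rad and angle between the x axis of long0 and the x axis of long_pocket0, either way round below 0.15 rad) or (horizontal distance between long0 and long_pocket1 below 0.004 m and z of long0 in the frame of long_pocket1 between -0.003 and 0.002 m and angle between long0's own z axis and vertical below 0.05 rad and angle between the x axis of long0 and the x axis of long_pocket1, either way round below 0.15 rad) or (horizontal distance between long0 and long_pocket2 below 0.004 m and z of long0 in the frame of long_pocket2 between -0.003 and 0.002 m and angle between long0's own z axis and vertical below 0.05 rad and angle between the x axis of long0 and the x axis of long_pocket2, either way round below 0.15 rad)) and ((horizontal distance between long1 and long_pocket0 below 0.004 m and z of long1 in the frame of long_pocket0 between -0.003 and 0.002 m and angle between long1's own z axis and vertical below 0.05 rad and angle between the x axis of long1 and the x axis of long_pocket0, either way round below 0.15 rad) or (horizontal distance between long1 and long_pocket1 below 0.004 m and z of long1 in the frame of long_pocket1 between -0.003 and 0.002 m and angle between long1's own z axis and vertical below 0.05 rad and angle between the x axis of long1 and the x axis of long_pocket1, either way round below 0.15 rad) or (horizontal distance between long1 and long_pocket2 below 0.004 m and z of long1 in the frame of long_pocket2 between -0.003 and 0.002 m and angle between long1's own z axis and vertical below 0.05 rad and angle between the x axis of long1 and the x axis of long_pocket2, either way round below 0.15 rad)) and ((horizontal distance between long2 and long_pocket0 below 0.004 m and z of long2 in the frame of long_pocket0 between -0.003 and 0.002 m and angle between long2's own z axis and vertical below 0.05 rad and angle between the x axis of long2 and the x axis of long_pocket0, either way round below 0.15 rad) or (horizontal distance between long2 and long_pocket1 below 0.004 m and z of long2 in the frame of long_pocket1 between -0.003 and 0.002 m and angle between long2's own z axis and vertical below 0.05 rad and angle between the x axis of long2 and the x axis of long_pocket1, either way round below 0.15 rad) or (horizontal distance between long2 and long_pocket2 below 0.004 m and z of long2 in the frame of long_pocket2 between -0.003 and 0.002 m and angle between long2's own z axis and vertical below 0.05 rad and angle between the x axis of long2 and the x axis of long_pocket2, either way round below 0.15 rad)) and ((horizontal distance between square0 and square_pocket0 below 0.004 m and z of square0 in the frame of square_pocket0 between -0.003 and 0.002 m and angle between square0's own z axis and vertical below 0.05 rad) or (horizontal distance between square0 and square_pocket1 below 0.004 m and z of square0 in the frame of square_pocket1 between -0.003 and 0.002 m and angle between square0's own z axis and vertical below 0.05 rad) or (horizontal distance between square0 and square_pocket2 below 0.004 m and z of square0 in the frame of square_pocket2 between -0.003 and 0.002 m and angle between square0's own z axis and vertical below 0.05 rad)) and ((horizontal distance between square1 and square_pocket0 below 0.004 m and z of square1 in the frame of square_pocket0 between -0.003 and 0.002 m and angle between square1's own z axis and vertical below 0.05 rad) or (horizontal distance between square1 and square_pocket1 below 0.004 m and z of square1 in the frame of square_pocket1 between -0.003 and 0.002 m and angle between square1's own z axis and vertical below 0.05 rad) or (horizontal distance between square1 and square_pocket2 below 0.004 m and z of square1 in the frame of square_pocket2 between -0.003 and 0.002 m and angle between square1's own z axis and vertical below 0.05 rad)) and ((horizontal distance between square2 and square_pocket0 below 0.004 m and z of square2 in the frame of square_pocket0 between -0.003 and 0.002 m and angle between square2's own z axis and vertical below 0.05 rad) or (horizontal distance between square2 and square_pocket1 below 0.004 m and z of square2 in the frame of square_pocket1 between -0.003 and 0.002 m and angle between square2's own z axis and vertical below 0.05 rad) or (horizontal distance between square2 and square_pocket2 below 0.004 m and z of square2 in the frame of square_pocket2 between -0.003 and 0.002 m and angle between square2's own z axis and vertical below 0.05 rad)) and value of joint carriage between 0.135 and 0.145 m and velocity of joint carriage between -0.01 and 0.01 m/s); the robot touches nothing.
It fails at once if the mug is moved by more than 30 mm (distance of mug from where it was at the start of the episode above 0.03 m).
It fails at once if the label roll is moved by more than 30 mm (distance of label_roll from where it was at the start of the episode above 0.03 m).
It fails at once if the stapler is moved by more than 30 mm (distance of stapler from where it was at the start of the episode above 0.03 m).
Of long0, long1, long2, square0, square1, square2 only 4 to 6 are there at a start; the rules pass over those that are not, and their reading is None.
At some moment in a run one of long0, long1, long2, square0, square1, square2 may be knocked a few centimetres aside while the robot is not near it.
Once in a run the grip may slacken for a moment while it holds something.
It also fails if it takes over 208 s, if anything falls off the work surface, if the arm or the gripper's body presses on something with over 40 N, if the wrist force passes 120 N, or if a joint passes its speed limit or range.

### The arm

A 6-joint arm with a two-finger parallel gripper is mounted at the origin on the work surface. World frame = base frame: x ahead of the robot, y to its left, z up, the work surface at z = 0. Lengths are in m, angles in rad, forces in N, time in s.
With the tool pointing down it reaches from about 0.3 to 0.775 m from the base axis. Payload 14.6 kg.
Tool frame: the origin (TCP) lies midway between the tips of the shut fingers; the grasp point (between the pads) lies 19 mm behind it (tcp_to_grasp is the distance from the TCP to the grasp point, in m); z points along the fingers, y is the line along which they close (so a half turn about z gives the same grasp; the last joint's range is limited). The gripper opens to 94 mm and grips with 3 to 60 N. Pads are 16 mm wide; open, the fingers measure 119 mm over their backs; the gripper's body (75 mm by 177 mm) begins 78 mm behind the grasp point.
Start: joints at [1.06, 0.3, 1.521, -0, 1.321, -0.067], TCP at [0.236, 0.497, 0.205] pointing down, gripper open.
Joint ranges: [-3.03, 3.03], [-0.79, 2.21], [0.23, 2.52], [-1.04, 4.18], [0, 3.07], [-2.55, 2.55]. Speed limits (rad/s): [2.22, 2.22, 2.57, 3.14, 3.14, 3.14].

### API

Orientations are given as [roll, pitch, yaw] about the fixed x, y, z axes, in that order (R = Rz(yaw) Ry(pitch) Rx(roll)).
In Python, from station import * gives the robot as it stands.
- The arm moves only by the tool send_rows, never from a script. Its argument "motion" is a list of rows, each a list of 3 entries, a list of its own where there are three numbers: the shift along the tool's x, y, z in units of 0.03 m (1.0 is 0.03 m), then the turn, a rotation vector about the tool's x, y, z in units of 0.12 rad (1.0 is 0.12 rad), then the opening, from -1 (shut) to 1 (fully open). In form: [[[x, y, z], [rx, ry, rz], grip], ...]. A call has 1 to 12 rows; each row shifts and turns the commanded pose from where the row before left it, along the tool's axes as they then stand; what a row does not reach is not made up. A row lasts 1/10 s, in which the tool goes at most 50 mm and 8.59 degrees, less where a joint would pass 70% of its speed; a pose out of reach is approached as far as the arm can. A call with a number of a shift or a turn outside -1 to 1 is refused whole. A call with a gripper value outside its range is refused whole. The fingers move at their own pace and stop on an object; "squeeze" is the grip in N (left out, the last holds). Time passes only in rows, so rows that do not move let the fingers close. It gives the time, the measured TCP pose, the force, the opening and the grip force at its end, in the units of the state.
- get_obs(): the state, without advancing time (a new reading comes with each control period).
- camera(name): name is "scene" or "top" or "wrist"; returns a dict with "pixels" (384x512x3 uint8, red, green, blue), "depth" (384x512 float32, m along the optical axis (not along the pixel's ray), 0 where there is no reading), "fx", "fy", "cx", "cy" (pixels), "rvec" (rotation vector, rad) and "tvec" (3), from world to camera coordinates, as OpenCV has them. Camera axes: x right, y down, z forward; pixel columns grow to the right and rows downward; lengths in m; the calibration is good to about 2 mm. A picture is of the moment at which its call begins.
- hand_in(): hands the job in; it is judged then, once.
The state is a dict: "time_s": time; "qpos": joint angles; "joint_vel": joint speeds; "tau": joint torques, N m; "ee_pos": TCP position; "eef_rot": TCP orientation; "force": force on the tool from outside, world axes, zero at the start; "moment": the same for the moment, N m; "grip_width": finger opening in m; "grip_force": force on a finger pad.
Only numpy, scipy, OpenCV 4.12 (cv2) and the standard library are available. Lean on these libraries where they do the work, as an engineer would, in place of code of your own. Each camera call takes 0.05 s, during which the arm holds its last target. There are 200 camera calls.

## Working session

There is one attempt and no reset: what is moved stays moved. The work goes in short steps, Python scripts to look and compute and a tool call to move; the robot and the scene stay as the last step left them, time stands still between calls to the robot, and variables do not carry over. Pictures are saved under pics/ and viewed, at most 14 in all, crops included, and the job is handed in when it is done.

Besides the shell and the picture viewer there is one more tool, called after "Call:" as name(argument=value, ...), one argument or row to a line, values as JSON. send_rows: Moves the arm, as the interface text tells. Its arguments: {"type":"object","properties":{"motion":{"type":"array"},"squeeze":{"type":"number"}},"required":["motion"]}

```bash
ls; mkdir -p pics; python3 - <<'E'
from station import *
import cv2, numpy as np
o=get_obs(); print({k:np.round(v,3) for k,v in o.items()})
for n in ("top","scene"):
    c=camera(n); cv2.imwrite(f"pics/{n}0.png",c["pixels"][:,:,::-1]); np.savez(f"/tmp/{n}0.npz",**c)
    print(n,c["fx"],c["cx"],c["cy"],np.round(c["rvec"],3),np.round(c["tvec"],3))
E
```

```text
pics
{'time_s': np.float64(0.0), 'qpos': array([ 1.06 ,  0.3  ,  1.522, -0.   ,  1.321, -0.067]), 'joint_vel': array([-0.001, -0.   ,  0.001, -0.002,  0.   ,  0.   ]), 'tau': array([-3.0000e-03, -5.3179e+01, -3.5276e+01,  7.1000e-02,  2.4000e-02,
       -0.0000e+00]), 'ee_pos': array([0.236, 0.496, 0.205]), 'eef_rot': array([-3.14 , -0.   ,  2.698]), 'force': array([-0.435,  0.33 , -0.764]), 'moment': array([-0.   ,  0.011,  0.01 ]), 'grip_force': np.float64(0.0), 'grip_width': np.float64(0.094)}
top 483.84101548312725 257.0988450202001 193.01613981235542 [ 2.164 -2.124  0.147] [0.006 0.616 1.336]
scene 375.72487690053737 256.1143555617667 192.71815276793026 [ 1.972  1.878 -0.498] [-0.023 -0.508  1.381]
```

View pics/top0.png

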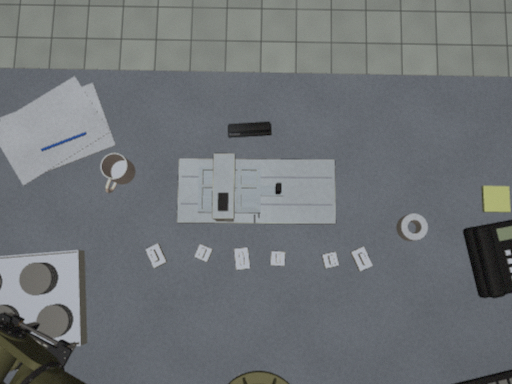

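View pics/scene0.png

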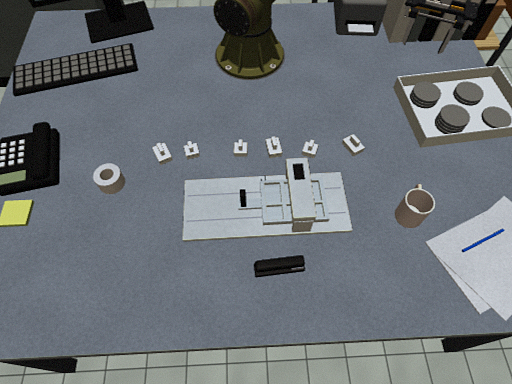

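```bash
cat > h.py <<'E'
from station import *
import cv2, numpy as np, time
from scipy.spatial.transform import Rotation as Rn
def cloud(c):
    v,u=np.mgrid[:384,:512]; d=c["depth"]
    p=np.dstack([(u-c["cx"])/c["fx"]*d,(v-c["cy"])/c["fy"]*d,d]).astype(float)
    R=cv2.Rodrigues(c["rvec"])[0]
    return (p-np.ravel(c["tvec"]))@R          # world points per pixel
def rays(c,uv,z):
    R=cv2.Rodrigues(c["rvec"])[0]; o=-R.T@np.ravel(c["tvec"])
    uv=np.atleast_2d(uv).astype(float)
    d=np.c_[(uv[:,0]-c["cx"])/c["fx"],(uv[:,1]-c["cy"])/c["fy"],np.ones(len(uv))]@R
    return o+d*((z-o[2])/d[:,2])[:,None]
def rect(xy):
    (cx,cy),(w,h),a=cv2.minAreaRect(np.float32(xy)*1000)
    if w<h: w,h,a=h,w,a+90
    return np.round([cx,cy,w,h,(a+90)%180-90],1)   # long-side direction in deg
def go(pos,yaw):
    "units to move: shift in tool axes (after/before the turn), turn about tool z"
    o=get_obs(); R=Rn.from_euler('xyz',o["eef_rot"]); T=Rn.from_euler('xyz',[np.pi,0,yaw])
    d=np.array(pos)-o["ee_pos"]
    print("shift now-axes",np.round(R.inv().apply(d)/.03,2),"goal-axes",np.round(T.inv().apply(d)/.03,2),"turn",np.round((R.inv()*T).as_rotvec()/.12,2))
E
python3 - <<'E'
from h import *
c=dict(np.load("/tmp/top0.npz")); P=cloud(c); Z=P[...,2]; 
print("desk z",np.median(Z[300:340,150:220]),Z[300:340,150:220].std())
roi=np.zeros(Z.shape,bool); roi[235:280,130:400]=1
n,l,s,ce=cv2.connectedComponentsWithStats(((Z>.01)&roi).astype(np.uint8))
for i in range(1,n):
    m=l==i
    if m.sum()<30: continue
    q=P[m]; r=q[q[:,2]>.035]
    print(i,m.sum(),ce[i].round(),rect(q[:,:2]),"rib",len(r),rect(r[:,:2]) if len(r)>4 else "", np.median(r[:,2]) if len(r) else "")
roi[:]=0; roi[150:230,240:345]=1
g=P[(Z>.07)&roi]; print("grip",rect(g[:,:2]),g[:,2].max(),len(g))
b=P[(Z>.007)&(Z<.02)&roi]; print("bed right",rect(b[:,:2]))
roi[:]=0; roi[140:240,165:345]=1
b=P[(Z>.007)&roi]; print("bed all",rect(b[:,:2]))
b=P[(Z>.09)&roi]; print("bridge",rect(b[:,:2]))
b=P[(Z>.028)&(Z<.042)&roi]; print("carriage",rect(b[:,:2]))
E
```

```text
desk z 0.0010377311332994488 0.08822530538476753
11 316 [156. 256.] [443.3 169.2 321.5  70.5 -86.1] rib 62 [419.4 161.5 308.8  30.3  84.3] 0.04651497861957099
12 205 [203. 253.] [443.6 167.4  40.   39.6 -21.3] rib 44 [444.  167.2  24.7  11.8 -23.6] 0.04584042954843448
16 320 [362. 259.] [ 413.2 -154.2  314.5   66.1  -80.2] rib 60 [ 435.5 -143.6  300.3   30.6  -89.6] 0.045129361677569896
19 306 [242. 259.] [432.   42.9  68.6  60.5 -81.9] rib 56 [432.   35.7  55.8  31.4 -84.6] 0.0458359862443202
23 204 [278. 258.] [433.3 -29.7  70.   40.1  85.9] rib 46 [431.6 -21.9  56.9  25.  -89.2] 0.04674477481886288
26 208 [330. 260.] [ 416.3 -105.6  220.2   41.5  -80.7] rib 45 [428.5 -97.2 207.6  22.2 -88.8] 0.046499099364376295
grip [528.7 -23.5 226.8  17.5 -10.8] 1.4105347796634211 97
bed right [636.3 -83.  302.5 231.4 -88.9]
bed all [598.7  26.7 524.6 360.4 -88.3]
bridge [573.4  70.4 268.7 198.9 -14. ]
carriage [612.8  69.3 235.8 157.1 -90. ]
```

```bash
cat >> h.py <<'E'
def clean(q,r):
    q=q[np.linalg.norm(q[:,:2]-np.median(q[:,:2],0),axis=1)<r]; return q
def cassettes(c,roi=(235,285,100,420)):
    P=cloud(c); d=c["depth"].copy(); d=cv2.medianBlur(d,3); c2=dict(c); c2["depth"]=d; Q=cloud(c2)
    M=np.zeros(d.shape,np.uint8); M[roi[0]:roi[1],roi[2]:roi[3]]=1
    n,l,s,ce=cv2.connectedComponentsWithStats(((Q[...,2]>.01)&(Q[...,2]<.06)).astype(np.uint8)*M)
    out=[]
    for i in range(1,n):
        if s[i,4]<100: continue
        q=P[l==i]; q=clean(q[(q[:,2]>.008)&(q[:,2]<.06)],.045); r=clean(q[q[:,2]>.035],.03)
        out.append((rect(q[:,:2]),rect(r[:,:2]),len(q)))
    return sorted(out,key=lambda t:-t[0][1])
E
python3 - <<'E'
from h import *
c=dict(np.load("/tmp/top0.npz")); 
for t in cassettes(c): print(*t)
P=cloud(c); Z=P[...,2]; k=Z.copy(); k=cv2.medianBlur(k.astype(np.float32),3)
def pick(lo,hi,r0,r1,c0,c1,rad):
    m=np.zeros(Z.shape,bool); m[r0:r1,c0:c1]=1
    q=P[m&(k>lo)&(k<hi)&(abs(Z-k)<.005)]; return clean(q,rad)
print("grip",rect(pick(.075,.1,170,205,262,292,.03)[:,:2]))
print("bed right",rect(pick(.008,.02,150,230,265,345,.2)[:,:2]))
print("bed left",rect(pick(.008,.02,150,230,165,200,.2)[:,:2]))
print("bridge",rect(pick(.09,.12,145,225,200,245,.2)[:,:2]))
print("carriage",rect(pick(.028,.042,150,230,190,275,.2)[:,:2]))
E
```

```text
[433.4 302.8  60.4  40.9  26.7] [433.4 302.2  33.4  12.3  23.3] 312
[443.6 167.4  40.   39.6 -21.3] [444.  167.2  24.7  11.8 -23.6] 201
[430.   57.   60.4  40.4   7.6] [430.   57.   31.9  11.9   7.8] 301
[430.9 -45.6  39.9  39.5 -89.6] [431.9 -44.7  25.   11.3   0.8] 199
[ 430.7 -194.4   40.    40.    13.1] [ 430.6 -194.3   24.3   11.7   12.3] 202
[ 435.5 -283.3   60.    40.6   24.7] [ 436.  -284.    33.2   12.5   25.5] 316
[ 497.7 -417.3   45.1   14.8   88.5] [ 497.4 -418.5   42.9   14.4  -89.8] 100
grip [628.3 -42.1  22.9  14.    1. ]
bed right [ 627.3 -108.3  205.7  189.7  -89. ]
bed left [624.  217.  189.8  64.6   0.8]
bridge [625.1 109.8 180.8  60.8   0.7]
carriage [613.   96.7 181.  156.8 -90. ]
```

```bash
python3 - <<'E'
from h import *
go([.6283,-.042,.205],np.pi+.01)
E
```

```text
shift now-axes [-1.952e+01 -1.060e+01  1.000e-02] goal-axes [-12.89 -18.08  -0.  ] turn [-0.01 -0.   -3.78]
```

Call:
send_rows(
  motion=[
    [[0,0,0],[0,0,-0.95],1],
    [[0,0,0],[0,0,-0.95],1],
    [[0,0,0],[0,0,-0.95],1],
    [[0,0,0],[0,0,-0.93],1],
    [[-0.68,-0.95,0],[0,0,0],1],
    [[-0.68,-0.95,0],[0,0,0],1],
    [[-0.68,-0.95,0],[0,0,0],1],
    [[-0.68,-0.95,0],[0,0,0],1],
    [[-0.68,-0.95,0],[0,0,0],1],
    [[-0.68,-0.95,0],[0,0,0],1],
    [[-0.68,-0.95,0],[0,0,0],1],
    [[-0.68,-0.95,0],[0,0,0],1],
  ],
)

```text
time_s: 1.3
ee_pos: [0.4021, 0.269, 0.2053]
eef_rot: [-3.141, -0.0, -3.132]
force: [0.4, 0.8, -0.3]
grip_width: 0.0938
grip_force: 0.0
```

Call:
send_rows(
  motion=[
    [[-0.68,-0.95,0],[0,0,0],1],
    [[-0.68,-0.95,0],[0,0,0],1],
    [[-0.68,-0.95,0],[0,0,0],1],
    [[-0.68,-0.95,0],[0,0,0],1],
    [[-0.68,-0.95,0],[0,0,0],1],
    [[-0.68,-0.95,0],[0,0,0],1],
    [[-0.68,-0.95,0],[0,0,0],1],
    [[-0.68,-0.95,0],[0,0,0],1],
    [[-0.68,-0.95,0],[0,0,0],1],
    [[-0.68,-0.95,0],[0,0,0],1],
    [[-0.68,-0.95,0],[0,0,0],1],
    [[0,0,0],[0,0,0],1],
  ],
)

```text
time_s: 2.5
ee_pos: [0.6301, -0.0441, 0.2042]
eef_rot: [-3.141, -0.001, -3.135]
force: [-0.4, 0.2, -0.5]
grip_width: 0.0941
grip_force: 0.0
```

```bash
python3 - <<'E'
from h import *
o=get_obs(); print(o["time_s"],o["ee_pos"],o["eef_rot"],o["force"]); go([.6283,-.042,.055],np.pi+.01)
c=camera("wrist"); cv2.imwrite("pics/w1.png",c["pixels"][:,:,::-1]); np.savez("/tmp/w1.npz",**c)
P=cloud(c);Z=P[...,2]; print(-cv2.Rodrigues(c["rvec"])[0].T@np.ravel(c["tvec"]), c["fx"])
m=(Z>.078)&(Z<.095); q=clean(P[m],.03); print("grip",rect(q[:,:2]),len(q),m.sum())
E
```

```text
2.5 [ 0.630054   -0.04412592  0.20420508] [-3.14132780e+00 -1.32686947e-03 -3.13488097e+00] [-0.39077487  0.15789123 -0.48783926]
shift now-axes [0.05 0.07 4.97] goal-axes [0.06 0.07 4.97] turn [-0.   -0.01 -0.03]
[ 0.55542549 -0.04548616  0.38259693] 307.99745937622185
grip [623.3  78.2  59.8   1.8   1.1] 354 1292
```

View pics/w1.png

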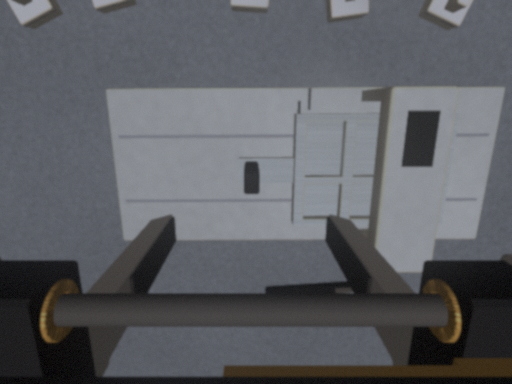

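Call:
send_rows(
  motion=[
    [[0.05,0.07,1],[0,0,0],1],
    [[0,0,1],[0,0,0],1],
    [[0,0,1],[0,0,0],1],
    [[0,0,1],[0,0,0],1],
    [[0,0,0.97],[0,0,0],1],
    [[0,0,0],[0,0,0],-1],
    [[0,0,0],[0,0,0],-1],
    [[0,0,0],[0,0,0],-1],
    [[0,0,0],[0,0,0],-1],
    [[0,0,0],[0,0,0],-1],
    [[0,0,0],[0,0,0],-1],
  ],
  squeeze=30,
)

```text
time_s: 3.65
ee_pos: [0.6277, -0.0389, 0.057]
eef_rot: [-3.141, 0.001, -3.132]
force: [-0.2, -0.7, 0.4]
grip_width: 0.0494
grip_force: 0.0
```

Call:
send_rows(
  motion=[
    [[0,-0.3,0],[0,0,0],-1],
    [[0,-0.5,0],[0,0,0],-1],
    [[0,-0.5,0],[0,0,0],-1],
    [[0,-0.5,0],[0,0,0],-1],
    [[0,-0.5,0],[0,0,0],-1],
    [[0,-0.4,0],[0,0,0],-1],
    [[0,-0.3,0],[0,0,0],-1],
    [[0,0,0],[0,0,0],-1],
  ],
)

```text
time_s: 4.45
ee_pos: [0.6286, -0.1306, 0.0565]
eef_rot: [-3.141, 0.001, -3.133]
force: [2.9, -2.7, 0.7]
grip_width: 0.0158
grip_force: 30.0
```

Call:
send_rows(
  motion=[
    [[0,-0.5,0],[0,0,0],-1],
    [[0,-0.4,0],[0,0,0],-1],
    [[0,-0.3,0],[0,0,0],-1],
    [[0,-0.2,0],[0,0,0],-1],
    [[0,-0.1,0],[0,0,0],-1],
    [[0,0,0],[0,0,0],-1],
  ],
)

```text
time_s: 5.05
ee_pos: [0.629, -0.1711, 0.0564]
eef_rot: [3.137, -0.001, -3.131]
force: [1.8, 21.1, 5.0]
grip_width: 0.0157
grip_force: 30.0
```

```bash
cat > look.py <<'E'
from h import *
import sys
c=camera("top"); np.savez("/tmp/top.npz",**c)
for t in cassettes(c): print(*t)
P=cloud(c); Z=P[...,2]; k=cv2.medianBlur(Z.astype(np.float32),3)
def pick(lo,hi,r0,r1,c0,c1,rad):
    m=np.zeros(Z.shape,bool); m[r0:r1,c0:c1]=1
    q=P[m&(k>lo)&(k<hi)&(abs(Z-k)<.005)]; return clean(q,rad)
q=pick(.029,.039,150,225,165,340,.12); print("plate",rect(q[:,:2]),np.median(q[:,:2],0),len(q))
o=get_obs(); print(o["time_s"],o["ee_pos"],o["eef_rot"],o["force"],o["grip_width"])
E
python3 look.py
```

```text
[433.3 302.6  60.6  41.2  27.5] [433.5 302.5  33.3  12.7  26.7] 310
[443.7 167.6  40.1  40.   67.8] [443.9 167.2  24.8  12.  -25. ] 201
[429.9  57.   60.2  40.4   7.6] [430.   57.   31.7  12.    7.2] 300
[432.  -39.8  36.9  28.5   0.6] [432.9 -42.9  26.4  10.6 -17.7] 124
[ 435.7 -283.6   60.5   41.7   24.8] [ 435.4 -283.6   33.8   13.    26.3] 309
[ 497.8 -417.3   43.7   14.8   88.1] [ 497.4 -417.9   42.8   14.3  -89.5] 101
plate [626.6 -30.7 178.6 131.4 -89.1] [ 0.63222655 -0.0072011 ] 854
5.1 [ 0.62897678 -0.17109107  0.05633418] [ 3.13759837e+00 -7.61727852e-04 -3.13057509e+00] [ 1.71636252 19.94815746  4.8617257 ] 0.015570026023050796
```

Call:
send_rows(
  motion=[
    [[0,0.05,0],[0,0,0],0],
    [[0,0,0],[0,0,0],0],
    [[0,0,-0.5],[0,0,0],0],
    [[0,0,-1],[0,0,0],0],
    [[0,0,-1],[0,0,0],0],
    [[0,0,-1],[0,0,0],0],
    [[0,0,-1],[0,0,0],0],
    [[0,0,0],[0,0,0],0],
  ],
)

```text
time_s: 5.9
ee_pos: [0.63, -0.1734, 0.1973]
eef_rot: [-3.139, 0.007, -3.132]
force: [0.0, 0.2, 0.1]
grip_width: 0.047
grip_force: 0.0
```

```bash
python3 - <<'E'
from h import *
for n in ("top","wrist"):
    c=camera(n); np.savez(f"/tmp/{n}2.npz",**c); cv2.imwrite(f"pics/{n}2.png",c["pixels"][:,:,::-1])
    P=cloud(c); Z=P[...,2]; k=cv2.medianBlur(Z.astype(np.float32),3)
    ok=(abs(Z-k)<.004)&(P[...,0]>.5)&(P[...,0]<.73)
    def f(lo,hi,y0,y1):
        q=P[ok&(k>lo)&(k<hi)&(P[...,1]>y0)&(P[...,1]<y1)]; return q
    for nm,a in (("plate",(.029,.04,-.14,.08)),("grip",(.08,.092,-.2,-.14)),("bedR",(.008,.02,-.24,-.13)),("bedall",(.008,.02,-.24,.28))):
        q=f(*a); 
        if len(q)>5: print(n,nm,rect(q[:,:2]),len(q),np.round(np.median(q[:,2]),4))
    for i in (-56,0,56):   # pockets: floor points z 18..26
        for xo in (-26,36):
            cx,cy=.6266+xo/1000,-.0307+i/1000
            m=ok&(k>.018)&(k<.027)&(abs(P[...,0]-cx)<.036)&(abs(P[...,1]-cy)<.026)
            q=P[m]
            if len(q)>20: print(n,xo,i,rect(q[:,:2]),len(q))
o=get_obs(); print(o["time_s"],o["ee_pos"],o["eef_rot"])
E
```

```text
top plate [626.5 -38.3 193.3 131.7 -88.9] 855 0.034
top bedR [ 7.004e+02 -1.539e+02  4.170e+01  6.600e+00 -1.000e-01] 20 0.0149
top bedall [626.8  46.  408.7 190.  -89. ] 3138 0.0146
top -26 -56 [ 6.02e+02 -8.68e+01  6.18e+01  4.10e+01  6.00e-01] 254
top 36 -56 [ 6.626e+02 -8.620e+01  7.150e+01  4.130e+01  6.000e-01] 204
top -26 0 [602.5 -31.9  58.8  40.7   0.9] 253
top 36 0 [662.7 -30.9  69.1  40.9   0.7] 207
top -26 56 [602.6  26.   61.7  40.7   1.4] 257
top 36 56 [655.6  25.7  57.2  43.7   1. ] 205
wrist plate [630.9 -31.3 181.8 132.4 -89.5] 7783 0.0329
wrist grip [ 6.311e+02 -1.720e+02  2.270e+01  1.470e+01  3.000e-01] 370 0.0848
wrist bedR [ 6.318e+02 -1.707e+02  1.893e+02  8.250e+01  5.000e-01] 9238 0.013
wrist bedall [630.5 -37.6 348.6 189.3 -89.4] 23468 0.013
wrist -26 -56 [ 6.055e+02 -8.680e+01  6.240e+01  4.280e+01  3.000e-01] 2096
wrist 36 -56 [ 6.58e+02 -8.60e+01  6.28e+01  4.24e+01  3.00e-01] 1587
wrist -26 0 [605.  -29.7  63.1  41.4  -0. ] 2091
wrist 36 0 [ 6.578e+02 -2.950e+01  6.240e+01  4.150e+01  4.000e-01] 1548
wrist -26 56 [6.046e+02 2.710e+01 6.290e+01 3.990e+01 6.000e-01] 2053
wrist 36 56 [657.5  27.5  61.4  40.    0. ] 1512
6.0 [ 0.62876043 -0.17280999  0.19231082] [-3.14092605e+00  1.10468822e-03 -3.13224523e+00]
```

View pics/wrist2.png

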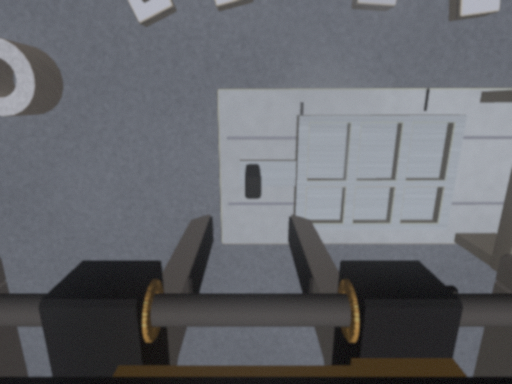

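Call:
send_rows(
  motion=[
    [[0.1,0.95,0],[0,0,0],0],
    [[0.1,0.95,0],[0,0,0],0],
    [[0.1,0.95,0],[0,0,0],0],
    [[0.1,0.95,0],[0,0,0],0],
    [[0.07,0.93,0],[0,0,0],0],
    [[0,0,0],[0,0,0],0],
    [[0,0,0],[0,0,0],0],
    [[0,0,0],[0,0,0],0],
  ],
)

```text
time_s: 6.8
ee_pos: [0.6132, -0.0315, 0.1908]
eef_rot: [-3.141, -0.001, -3.133]
force: [1.2, 0.0, -0.2]
grip_width: 0.0469
grip_force: 0.0
```

```bash
cat > pock.py <<'E'
from h import *
c=camera("wrist"); np.savez("/tmp/wp.npz",**c)
P=cloud(c); Z=P[...,2]; k=cv2.medianBlur(Z.astype(np.float32),3)
m=(abs(Z-k)<.004)&(k>.0275)&(k<.04)&(P[...,0]>.53)&(P[...,0]<.73)&(P[...,1]>-.16)&(P[...,1]<.07)
n,l,s,ce=cv2.connectedComponentsWithStats(m.astype(np.uint8),connectivity=4); i=1+np.argmax(s[1:,4])
q=P[l==i]; r=rect(q[:,:2]); print("plate",r,len(q))
R=r[:2]/1000; yaw=np.radians((r[4]+180)%180-90)
f=(k>.012)&(k<.0265)
for j in (-56,0,56):
    for xo,w in ((-26,60),(36,40)):
        ctr=R+np.array([xo-j*yaw,j+xo*yaw])/1000
        g=f&(abs(P[...,0]-ctr[0])<w/2000+.006)&(abs(P[...,1]-ctr[1])<.026)&(k>.012)
        n,l,s,ce=cv2.connectedComponentsWithStats(g.astype(np.uint8),connectivity=4); i=1+np.argmax(s[1:,4])
        q=P[l==i]; e=np.percentile(q[:,:2],[2,98],axis=0)*1000
        print(xo,j,"pred",np.round(ctr*1000,1),"floor mid",np.round(e.mean(0),1),"size",np.round(e[1]-e[0],1),np.round(np.median(q[:,2]),4))
o=get_obs(); print(o["time_s"],o["ee_pos"],o["eef_rot"])
E
python3 pock.py
```

```text
plate [630.3 -31.8 180.5 132.  -89.3] 7248
-26 -56 pred [605.  -88.1] floor mid [606.3 -89.1] size [60.9 41.8] 0.021
36 -56 pred [667.  -87.4] floor mid [668.7 -88.2] size [39.5 42.2] 0.0211
-26 0 pred [604.3 -32.1] floor mid [605.8 -32. ] size [60.8 43. ] 0.021
36 0 pred [666.3 -31.4] floor mid [668.5 -31.3] size [39.7 42.9] 0.0211
-26 56 pred [603.6  23.9] floor mid [604.7  24.9] size [61.8 42. ] 0.0211
36 56 pred [665.6  24.6] floor mid [667.8  25.5] size [39.7 42.1] 0.0211
6.85 [ 0.61324896 -0.03165571  0.19089539] [-3.14154156e+00 -7.79270314e-04 -3.13292231e+00]
```

```bash
python3 - <<'E'
from h import *
go([.432,.057,.19],np.pi+.13)
E
```

```text
shift now-axes [6.02 3.01 0.03] goal-axes [5.61 3.71 0.03] turn [-0.   -0.01 -1.01]
```

Call:
send_rows(
  motion=[
    [[0,0,0],[0,0,-1.0],0.3],
    [[0.8,0.53,0],[0,0,0],0.3],
    [[0.8,0.53,0],[0,0,0],0.3],
    [[0.8,0.53,0],[0,0,0],0.3],
    [[0.8,0.53,0],[0,0,0],0.3],
    [[0.8,0.53,0],[0,0,0],0.3],
    [[0.8,0.53,0],[0,0,0],0.3],
    [[0.8,0.53,0],[0,0,0],0.3],
    [[0,0,0],[0,0,0],0.3],
    [[0,0,0],[0,0,0],0.3],
    [[0,0,0],[0,0,0],0.3],
  ],
)

```text
time_s: 7.95
ee_pos: [0.4331, 0.0574, 0.1914]
eef_rot: [-3.141, 0.0, -3.013]
force: [1.6, -1.0, 0.4]
grip_width: 0.0614
grip_force: 0.0
```

```bash
cat > cas.py <<'E'
from h import *
import sys
# cassette under the tool in the wrist view; moves to the grasp (TCP 25 mm up)
flip=len(sys.argv)>1
c=camera("wrist"); np.savez("/tmp/wc.npz",**c); o=get_obs(); t=o["ee_pos"]
P=cloud(c); Z=P[...,2]; k=cv2.medianBlur(Z.astype(np.float32),3)
near=np.linalg.norm(P[...,:2]-t[:2],axis=-1)<.07
b=near&(k>.013)&(k<.055)&(abs(Z-k)<.004)
n,l,s,ce=cv2.connectedComponentsWithStats(b.astype(np.uint8)); i=1+np.argmax(s[1:,4])
q=P[l==i]; body=rect(q[:,:2]); r=P[(l==i)&(k>.038)]; rib=rect(r[:,:2])
print("body",body,"rib",rib,len(r),"z",np.round(np.median(r[:,2]),4))
th=np.radians(rib[4]); th2=np.radians((body[4]-rib[4]+45)%90-45)+th
print("theta rib/body",th.round(3),th2.round(3)); yaw=(0 if flip else np.pi)+th2
print("ee",t,o["eef_rot"],"t",o["time_s"])
go([*(body[:2]/1000),.025],yaw)
E
python3 cas.py
```

```text
body [432.3  55.7  59.6  40.6   8.2] rib [432.3  55.5  33.9  12.    7.5] 352 z 0.0448
theta rib/body 0.131 0.143
ee [0.43303795 0.0574326  0.19125259] [-3.14154400e+00 -9.68441095e-05 -3.01270243e+00] t 8.0
shift now-axes [ 0.03 -0.05  5.54] goal-axes [ 0.03 -0.05  5.54] turn [-0.   -0.   -0.12]
```

Call:
send_rows(
  motion=[
    [[0.03,-0.05,1],[0,0,-0.06],0],
    [[0,0,1],[0,0,0],0],
    [[0,0,1],[0,0,0],0],
    [[0,0,1],[0,0,0],0],
    [[0,0,0.9],[0,0,0],0],
    [[0,0,0.5],[0,0,0],0],
    [[0,0,0.13],[0,0,0],0],
    [[0,0,0],[0,0,0],0],
    [[0,0,0],[0,0,0],-1],
    [[0,0,0],[0,0,0],-1],
    [[0,0,0],[0,0,0],-1],
    [[0,0,0],[0,0,0],-1],
  ],
  squeeze=25,
)

```text
time_s: 9.2
ee_pos: [0.4319, 0.0564, 0.0258]
eef_rot: [-3.142, 0.001, -3.005]
force: [-0.0, -0.1, -0.0]
grip_width: 0.0189
grip_force: 0.0
```

Call:
send_rows(
  motion=[
    [[0,0,0],[0,0,0],-1],
    [[0,0,0],[0,0,0],-1],
    [[0,0,0],[0,0,0],-1],
  ],
)

```text
time_s: 9.5
ee_pos: [0.4318, 0.0564, 0.0256]
eef_rot: [-3.142, 0.0, -3.005]
force: [-0.8, 0.2, 3.9]
grip_width: 0.0119
grip_force: 25.0
```

Call:
send_rows(
  motion=[
    [[0,0,-0.5],[0,0,0],-1],
    [[0,0,-1],[0,0,0],-1],
    [[0,0,-1],[0,0,0],-1],
    [[0,0,-1],[0,0,0],-1],
    [[0,0,-0.5],[0,0,0],-1],
    [[0,0,0],[0,0,0],-1],
    [[0,0,0],[0,0,0],-1],
  ],
)

```text
time_s: 10.2
ee_pos: [0.4313, 0.0564, 0.1447]
eef_rot: [3.141, -0.001, -3.005]
force: [-0.4, 1.2, -0.9]
grip_width: 0.0116
grip_force: 25.0
```

```bash
python3 - <<'E'
from h import *
o=get_obs(); print(o["ee_pos"],o["eef_rot"],o["grip_width"],o["grip_force"]); go([.6036,.0245,.145],np.pi+.012)
E
```

```text
[0.43132647 0.05641834 0.14469474] [ 3.14149316e+00 -6.15256541e-04 -3.00457031e+00] 0.011646618051268614 24.997143745422363
shift now-axes [-5.54 -1.84 -0.01] goal-axes [-5.73 -1.13 -0.01] turn [ 0.   -0.01  1.04]
```

Call:
send_rows(
  motion=[
    [[0,0,0],[0,0,1.0],-1],
    [[-0.6,-0.12,0],[0,0,0.04],-1],
    [[-0.9,-0.18,0],[0,0,0],-1],
    [[-0.9,-0.18,0],[0,0,0],-1],
    [[-0.9,-0.18,0],[0,0,0],-1],
    [[-0.9,-0.18,0],[0,0,0],-1],
    [[-0.9,-0.18,0],[0,0,0],-1],
    [[-0.6,-0.12,0],[0,0,0],-1],
    [[0,0,0],[0,0,0],-1],
    [[0,0,0],[0,0,0],-1],
    [[0,0,0],[0,0,0],-1],
  ],
)

```text
time_s: 11.3
ee_pos: [0.6022, 0.0246, 0.1447]
eef_rot: [3.142, -0.001, -3.129]
force: [-0.3, -0.3, -1.1]
grip_width: 0.0117
grip_force: 25.0
```

```bash
python3 - <<'E'
from h import *
o=get_obs(); print(o["ee_pos"],o["eef_rot"],o["grip_width"],o["grip_force"]); go([.6032,.0246,.049],np.pi+.012)
c=camera("wrist"); cv2.imwrite("pics/w3.png",c["pixels"][:,:,::-1])
E
```

```text
[0.60221    0.024567   0.14469767] [ 3.14150322e+00 -1.38410552e-03 -3.12920449e+00] 0.011665638984589466 24.997137486934662
shift now-axes [-0.04  0.    3.19] goal-axes [-0.03  0.    3.19] turn [ 0.   -0.01  0.  ]
```

View pics/w3.png

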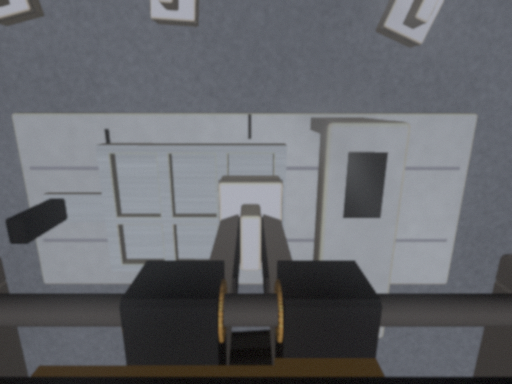

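Call:
send_rows(
  motion=[
    [[-0.03,0,0.8],[0,0,0],-1],
    [[0,0,0.8],[0,0,0],-1],
    [[0,0,0.6],[0,0,0],-1],
    [[0,0,0.4],[0,0,0],-1],
    [[0,0,0.15],[0,0,0],-1],
    [[0,0,0.15],[0,0,0],-1],
    [[0,0,0],[0,0,0],-1],
    [[0,0,0],[0,0,0],-1],
  ],
)

```text
time_s: 12.15
ee_pos: [0.6043, 0.0244, 0.0591]
eef_rot: [-3.142, 0.001, -3.129]
force: [-0.7, 0.1, -0.8]
grip_width: 0.0114
grip_force: 25.0
```

```bash
cat > st.py <<'E'
from h import *
o=get_obs(); print(o["time_s"],o["ee_pos"].round(4),o["eef_rot"].round(3),"F",o["force"].round(1),o["moment"].round(2),"w",o["grip_width"].round(4),o["grip_force"].round(1))
E
python3 st.py
```

```text
Traceback (most recent call last):
  File "st.py", line 2, in <module>
    o=get_obs(); print(o["time_s"],o["ee_pos"].round(4),o["eef_rot"].round(3),"F",o["force"].round(1),o["moment"].round(2),"w",o["grip_width"].round(4),o["grip_force"].round(1))
                                                                                                                               ^^^^^^^^^^^^^^^^^^^^^
AttributeError: 'float' object has no attribute 'round'
```

Call:
send_rows(
  motion=[
    [[0,0,0.1],[0,0,0],-1],
    [[0,0,0.1],[0,0,0],-1],
    [[0,0,0.1],[0,0,0],-1],
    [[0,0,0],[0,0,0],-1],
  ],
)

```text
time_s: 12.55
ee_pos: [0.6037, 0.0244, 0.0489]
eef_rot: [3.142, -0.001, -3.129]
force: [0.2, -0.1, -1.8]
grip_width: 0.0116
grip_force: 25.0
```

```bash
sed -i 's/o\["grip_width"\].round(4),o\["grip_force"\].round(1)/round(float(o["grip_width"]),4),round(float(o["grip_force"]),1)/' st.py; python3 st.py; sleep 0; python3 st.py
```

```text
12.55 [0.6037 0.0244 0.0489] [ 3.142e+00 -1.000e-03 -3.129e+00] F [ 0.2 -0.1 -1.8] [ 0.01 -0.02 -0.  ] w 0.0116 25.0
12.55 [0.6037 0.0244 0.0489] [ 3.142e+00 -1.000e-03 -3.129e+00] F [ 0.2 -0.1 -1.8] [ 0.01 -0.02 -0.  ] w 0.0116 25.0
```

Call:
send_rows(
  motion=[
    [[0,0,0.04],[0,0,0],-1],
    [[0,0,0],[0,0,0],-1],
    [[0,0,0],[0,0,0],-0.4],
    [[0,0,0],[0,0,0],-0.4],
    [[0,0,0],[0,0,0],-0.4],
    [[0,0,-0.5],[0,0,0],-0.4],
    [[0,0,-1],[0,0,0],-0.4],
    [[0,0,-1],[0,0,0],-0.4],
    [[0,0,-1],[0,0,0],-0.4],
    [[0,0,-1],[0,0,0],-0.4],
    [[0,0,0],[0,0,0],-0.4],
    [[0,0,0],[0,0,0],-0.4],
  ],
)

```text
time_s: 13.75
ee_pos: [0.6041, 0.0244, 0.1843]
eef_rot: [-3.142, 0.002, -3.129]
force: [0.1, 0.3, -0.5]
grip_width: 0.0281
grip_force: 0.0
```

```bash
cat > seat.py <<'E'
from h import *
# everything standing above the carriage plate, in the wrist view, against the plate
c=camera("wrist"); P=cloud(c); Z=P[...,2]; k=cv2.medianBlur(Z.astype(np.float32),3)
w=(abs(Z-k)<.004)&(P[...,0]>.53)&(P[...,0]<.73)&(P[...,1]>-.14)&(P[...,1]<.07)
n,l,s,ce=cv2.connectedComponentsWithStats((w&(k>.038)&(k<.0755)).astype(np.uint8))
for i in range(1,n):
    if s[i,4]<150: continue
    q=P[l==i]; t=q[q[:,2]>.06]; b=q[q[:,2]<.05]
    A=np.c_[b[:,:2]-b[:,:2].mean(0),np.ones(len(b))]; f=np.linalg.lstsq(A,b[:,2],rcond=None)[0] if len(b)>20 else [0,0,0]
    print("body",rect(q[:,:2]),"rib",rect(t[:,:2]) if len(t)>5 else "","lid z %.4f tilt %.3f %.3f"%(f[2],f[0],f[1]),"ribz",np.round(np.median(t[:,2]),4) if len(t) else "")
E
python3 seat.py; python3 -c "
from h import *
o=get_obs();print(o['ee_pos'],o['time_s'])
go([.432,-.045,.19],np.pi)"
```

```text
body [6.041e+02 2.380e+01 5.910e+01 4.060e+01 4.000e-01] rib [604.5  23.6  33.8  11.1   0.8] lid z 0.0428 tilt 0.004 0.000 ribz 0.0668
[0.60368136 0.02439542 0.18312946] 13.8
shift now-axes [ 5.75 -2.24 -0.23] goal-axes [ 5.72 -2.31 -0.23] turn [-0.  -0.   0.1]
```

Call:
send_rows(
  motion=[
    [[0.72,-0.29,0],[0,0,0.1],0],
    [[0.72,-0.29,0],[0,0,0],0],
    [[0.72,-0.29,0],[0,0,0],0],
    [[0.72,-0.29,0],[0,0,0],0],
    [[0.72,-0.29,0],[0,0,0],0],
    [[0.72,-0.29,0],[0,0,0],0],
    [[0.72,-0.29,0],[0,0,0],0],
    [[0.72,-0.29,-0.2],[0,0,0],0],
    [[0,0,0],[0,0,0],0],
    [[0,0,0],[0,0,0],0],
    [[0,0,0],[0,0,0],0],
  ],
)

```text
time_s: 14.9
ee_pos: [0.4316, -0.0453, 0.1888]
eef_rot: [3.141, -0.001, -3.141]
force: [-0.2, 0.6, -0.4]
grip_width: 0.0469
grip_force: 0.0
```

```bash
python3 cas.py
```

```text
body [434.6 -46.3  40.6  40.2  87.3] rib [ 4.349e+02 -4.600e+01  2.650e+01  1.190e+01 -3.000e-01] 265 z 0.0447
theta rib/body -0.005 -0.047
ee [ 0.43163809 -0.04525499  0.18874415] [ 3.14138046e+00 -8.79328872e-04 -3.14103794e+00] t 14.95
shift now-axes [-0.1  -0.04  5.46] goal-axes [-0.1  -0.03  5.46] turn [ 0.   -0.01  0.4 ]
```

Call:
send_rows(
  motion=[
    [[-0.1,-0.03,1],[0,0,0.05],0],
    [[0,0,1],[0,0,0],0],
    [[0,0,1],[0,0,0],0],
    [[0,0,1],[0,0,0],0],
    [[0,0,0.9],[0,0,0],0],
    [[0,0,0.45],[0,0,0],-0.4],
    [[0,0,0.1],[0,0,0],-0.4],
    [[0,0,0],[0,0,0],-0.4],
    [[0,0,0],[0,0,0],-1],
    [[0,0,0],[0,0,0],-1],
    [[0,0,0],[0,0,0],-1],
    [[0,0,0],[0,0,0],-1],
  ],
)

```text
time_s: 16.15
ee_pos: [0.4348, -0.0464, 0.0264]
eef_rot: [-3.141, 0.001, 3.136]
force: [-0.4, 0.1, 6.3]
grip_width: 0.0122
grip_force: 25.0
```

Call:
send_rows(
  motion=[
    [[0,0,0],[0,0,0],-1],
    [[0,0,-0.5],[0,0,0],-1],
    [[0,0,-1],[0,0,0],-1],
    [[0,0,-1],[0,0,0],-1],
    [[0,0,-1],[0,0,0],-1],
  ],
)

```text
time_s: 16.65
ee_pos: [0.434, -0.0464, 0.132]
eef_rot: [-3.142, -0.0, 3.136]
force: [0.2, -0.4, -1.3]
grip_width: 0.0121
grip_force: 25.0
```

Call:
send_rows(
  motion=[
    [[-0.7,0.2,0],[0,0,-0.15],-1],
    [[-0.9,0.28,0],[0,0,0],-1],
    [[-0.9,0.28,0],[0,0,0],-1],
    [[-0.9,0.28,0],[0,0,0],-1],
    [[-0.9,0.28,0],[0,0,0],-1],
    [[-0.9,0.28,0],[0,0,0],-1],
    [[-0.9,0.28,0],[0,0,0],-1],
    [[-0.9,0.28,0],[0,0,0],-1],
    [[-0.7,0.22,0],[0,0,0],-1],
    [[0,0,0],[0,0,0],-1],
    [[0,0,0],[0,0,0],-1],
    [[0,0,0],[0,0,0],-1],
  ],
)

```text
time_s: 17.85
ee_pos: [0.6638, 0.0271, 0.1308]
eef_rot: [-3.142, -0.0, -3.13]
force: [0.0, 0.1, 0.1]
grip_width: 0.0116
grip_force: 25.0
```

```bash
python3 st.py; python3 -c "
from h import *
go([.6656,.0253,.049],np.pi+.012)"
```

```text
17.85 [0.6638 0.0271 0.1308] [-3.142 -0.    -3.13 ] F [0.  0.1 0.1] [0.02 0.   0.  ] w 0.0116 25.0
shift now-axes [-0.06 -0.06  2.73] goal-axes [-0.06 -0.06  2.73] turn [-0. -0. -0.]
```

Call:
send_rows(
  motion=[
    [[-0.06,-0.06,0.8],[0,0,0],-1],
    [[0,0,0.8],[0,0,0],-1],
    [[0,0,0.5],[0,0,0],-1],
    [[0,0,0.2],[0,0,0],-1],
    [[0,0,0],[0,0,0],-1],
    [[0,0,0],[0,0,0],-1],
  ],
)

```text
time_s: 18.45
ee_pos: [0.6668, 0.0256, 0.0629]
eef_rot: [-3.142, 0.001, -3.129]
force: [0.1, -0.4, -1.0]
grip_width: 0.0118
grip_force: 25.0
```

```bash
python3 st.py; python3 -c "
from h import *
go([.6656,.0253,.049],np.pi+.012)"
```

```text
18.45 [0.6668 0.0256 0.0629] [-3.142e+00  1.000e-03 -3.129e+00] F [ 0.1 -0.4 -1. ] [ 0.05 -0.04 -0.05] w 0.0118 25.0
shift now-axes [ 0.04 -0.01  0.46] goal-axes [ 0.04 -0.01  0.46] turn [-0.    0.01  0.  ]
```

Call:
send_rows(
  motion=[
    [[0.02,0,0.1],[0,0,0],-1],
    [[0,0,0.12],[0,0,0],-1],
    [[0,0,0.12],[0,0,0],-1],
    [[0,0,0.12],[0,0,0],-1],
    [[0,0,0],[0,0,0],-1],
    [[0,0,0],[0,0,0],-1],
  ],
)

```text
time_s: 19.05
ee_pos: [0.666, 0.0256, 0.0483]
eef_rot: [-3.142, 0.001, -3.129]
force: [-1.8, -0.1, 4.0]
grip_width: 0.012
grip_force: 25.0
```

Call:
send_rows(
  motion=[
    [[0,0,0],[0,0,0],-0.4],
    [[0,0,0],[0,0,0],-0.4],
    [[0,0,0],[0,0,0],-0.4],
    [[0,0,-0.5],[0,0,0],-0.4],
    [[0,0,-1],[0,0,0],-0.4],
    [[0,0,-1],[0,0,0],-0.4],
    [[0,0,-1],[0,0,0],-0.4],
    [[0,0,-1],[0,0,0],-0.4],
    [[0,0,0],[0,0,0],-0.4],
    [[0,0,0],[0,0,0],-0.4],
  ],
)

```text
time_s: 20.05
ee_pos: [0.6658, 0.0257, 0.1839]
eef_rot: [-3.142, 0.001, -3.129]
force: [0.3, 1.0, -0.6]
grip_width: 0.0285
grip_force: 0.0
```

```bash
python3 seat.py; python3 look.py; python3 -c "
from h import *
go([.4437,.1674,.19],np.pi-.42)"
```

```text
body [6.046e+02 2.370e+01 5.870e+01 4.060e+01 6.000e-01] rib [604.5  23.7  33.2  11.5   0.7] lid z 0.0429 tilt 0.001 -0.000 ribz 0.0668
body [665.4  25.   40.4  39.2 -89.5] rib [6.653e+02 2.490e+01 2.510e+01 1.100e+01 6.000e-01] lid z 0.0428 tilt 0.010 -0.003 ribz 0.0667
[433.2 302.5  60.5  41.9  28.4] [433.3 302.9  33.3  12.8  26.2] 316
[ 430.5 -194.4   40.4   40.4  -77.4] [ 430.6 -194.2   24.3   12.2   11.8] 203
[ 435.3 -283.7   60.4   40.8   25. ] [ 435.5 -283.5   33.8   12.5   25.1] 315
[ 497.8 -415.7   44.7   14.8   88.7] [ 497.5 -416.7   43.1   14.6  -89.5] 101
plate [ 628.  -111.5  132.   131.5  -88.8] [ 0.6288897  -0.09732948] 449
20.15 [0.66530554 0.02562911 0.18207812] [ 3.14157895e+00 -1.53694673e-03 -3.12939449e+00] [-0.0017393  -1.00056572 -0.39264096] 0.028159950681365873
shift now-axes [ 7.33  4.82 -0.25] goal-axes [ 8.67  1.3  -0.26] turn [-0.   -0.01  3.6 ]
```

Call:
send_rows(
  motion=[
    [[0,0,-0.25],[0,0,0.9],0],
    [[0,0,0],[0,0,0.9],0],
    [[0,0,0],[0,0,0.9],0],
    [[0,0,0],[0,0,0.9],0],
    [[0.96,0.14,0],[0,0,0],0],
    [[0.96,0.14,0],[0,0,0],0],
    [[0.96,0.14,0],[0,0,0],0],
    [[0.96,0.14,0],[0,0,0],0],
    [[0.96,0.14,0],[0,0,0],0],
    [[0.96,0.14,0],[0,0,0],0],
    [[0.96,0.14,0],[0,0,0],0],
    [[0.96,0.14,0],[0,0,0],0],
  ],
)

```text
time_s: 21.35
ee_pos: [0.4675, 0.1506, 0.1895]
eef_rot: [-3.14, -0.001, 2.722]
force: [-1.1, 0.6, -1.1]
grip_width: 0.0467
grip_force: 0.0
```

Call:
send_rows(
  motion=[
    [[0.96,0.14,0],[0,0,0],0],
    [[0,0,0],[0,0,0],0],
    [[0,0,0],[0,0,0],0],
    [[0,0,0],[0,0,0],0],
  ],
)

```text
time_s: 21.75
ee_pos: [0.4448, 0.1655, 0.1901]
eef_rot: [-3.141, -0.0, 2.721]
force: [-0.1, 0.5, 0.3]
grip_width: 0.0471
grip_force: 0.0
```

```bash
python3 cas.py
```

```text
body [409.  129.2  40.5  40.2 -25.2] rib [408.9 129.2  25.3  12.1 -25.3] 283 z 0.0448
theta rib/body -0.442 -0.44
ee [0.44487255 0.16537961 0.19005848] [-3.14109454e+00 -4.80960805e-04  2.72115554e+00] t 21.8
shift now-axes [ 0.6  -1.59  5.5 ] goal-axes [ 0.57 -1.6   5.5 ] turn [-0.   -0.    0.16]
```

Call:
send_rows(
  motion=[
    [[0.3,-0.8,0],[0,0,0.16],0],
    [[0.3,-0.79,0],[0,0,0],0],
    [[0,0,0],[0,0,0],0],
    [[0,0,0],[0,0,0],0],
  ],
)

```text
time_s: 22.2
ee_pos: [0.4088, 0.1296, 0.1906]
eef_rot: [3.141, 0.0, 2.701]
force: [0.4, 0.3, 0.1]
grip_width: 0.0468
grip_force: 0.0
```

```bash
python3 cas.py
```

```text
body [408.7 128.4  40.   39.6 -24.8] rib [408.7 129.   25.1  12.  -25. ] 260 z 0.0447
theta rib/body -0.436 -0.433
ee [0.4089423  0.12990187 0.19053279] [3.14133224e+00 2.74240739e-04 2.70189102e+00] t 22.25
shift now-axes [-0.01 -0.05  5.52] goal-axes [-0.01 -0.05  5.52] turn [ 0.    0.   -0.06]
```

Call:
send_rows(
  motion=[
    [[0,-0.03,1],[0,0,-0.03],0],
    [[0,0,1],[0,0,0],0],
    [[0,0,1],[0,0,0],0],
    [[0,0,1],[0,0,0],0],
    [[0,0,0.9],[0,0,0],0],
    [[0,0,0.5],[0,0,0],-0.4],
    [[0,0,0.1],[0,0,0],-0.4],
    [[0,0,0],[0,0,0],-0.4],
    [[0,0,0],[0,0,0],-1],
    [[0,0,0],[0,0,0],-1],
    [[0,0,0],[0,0,0],-1],
    [[0,0,0],[0,0,0],-1],
  ],
)

```text
time_s: 23.45
ee_pos: [0.4083, 0.1293, 0.0261]
eef_rot: [3.141, 0.001, 2.706]
force: [-0.0, 0.6, 6.0]
grip_width: 0.0118
grip_force: 25.0
```

Call:
send_rows(
  motion=[
    [[0,0,0],[0,0,0],-1],
    [[0,0,-0.5],[0,0,0],-1],
    [[0,0,-1],[0,0,0],-1],
    [[0,0,-1],[0,0,0],-1],
    [[0,0,-1],[0,0,0],-1],
    [[0,0,0],[0,0,-0.95],-1],
    [[0,0,0],[0,0,-0.95],-1],
    [[0,0,0],[0,0,-0.95],-1],
    [[0,0,0],[0,0,-0.92],-1],
  ],
)

```text
time_s: 24.35
ee_pos: [0.4077, 0.129, 0.1305]
eef_rot: [-3.142, -0.0, -3.12]
force: [-0.7, -0.3, -0.9]
grip_width: 0.0119
grip_force: 25.0
```

```bash
python3 st.py; python3 -c "
from h import *
go([.6663,-.0307,.13],np.pi+.012)"
```

```text
24.35 [0.4077 0.129  0.1305] [-3.142 -0.    -3.12 ] F [-0.7 -0.3 -0.9] [ 0.08 -0.03  0.01] w 0.0119 25.0
shift now-axes [-8.5  -5.51  0.02] goal-axes [-8.56 -5.43  0.02] turn [-0.   -0.    0.08]
```

Call:
send_rows(
  motion=[
    [[-0.7,-0.4,0],[0,0,0.08],-1],
    [[-0.9,-0.58,0],[0,0,0],-1],
    [[-0.9,-0.58,0],[0,0,0],-1],
    [[-0.9,-0.58,0],[0,0,0],-1],
    [[-0.9,-0.58,0],[0,0,0],-1],
    [[-0.9,-0.58,0],[0,0,0],-1],
    [[-0.9,-0.58,0],[0,0,0],-1],
    [[-0.9,-0.58,0],[0,0,0],-1],
    [[-0.9,-0.58,0],[0,0,0],-1],
    [[-0.66,-0.4,0],[0,0,0],-1],
    [[0,0,0],[0,0,0],-1],
    [[0,0,0],[0,0,0],-1],
  ],
)

```text
time_s: 25.55
ee_pos: [0.6655, -0.0319, 0.1298]
eef_rot: [3.141, -0.001, -3.135]
force: [0.6, -0.1, -0.7]
grip_width: 0.0117
grip_force: 25.0
```

```bash
python3 st.py; python3 -c "
from h import *
go([.666,-.0307,.048],np.pi+.012)"
```

```text
25.55 [ 0.6655 -0.0319  0.1298] [ 3.141e+00 -1.000e-03 -3.135e+00] F [ 0.6 -0.1 -0.7] [ 0.02 -0.01  0.01] w 0.0117 25.0
shift now-axes [-0.02  0.04  2.73] goal-axes [-0.02  0.04  2.73] turn [ 0.   -0.01 -0.04]
```

Call:
send_rows(
  motion=[
    [[0,0.04,0.8],[0,0,-0.04],-1],
    [[0,0,0.8],[0,0,0],-1],
    [[0,0,0.5],[0,0,0],-1],
    [[0,0,0.2],[0,0,0],-1],
    [[0,0,0],[0,0,0],-1],
    [[0,0,0],[0,0,0],-1],
  ],
)

```text
time_s: 26.15
ee_pos: [0.6664, -0.0307, 0.0626]
eef_rot: [-3.141, 0.001, -3.129]
force: [-0.4, 0.6, -0.4]
grip_width: 0.0116
grip_force: 25.0
```

Call:
send_rows(
  motion=[
    [[0,0,0.1],[0,0,0],-1],
    [[0,0,0.12],[0,0,0],-1],
    [[0,0,0.12],[0,0,0],-1],
    [[0,0,0.07],[0,0,0],-1],
    [[0,0,0],[0,0,0],-1],
    [[0,0,0],[0,0,0],-1],
  ],
)

```text
time_s: 26.75
ee_pos: [0.666, -0.0308, 0.0492]
eef_rot: [-3.142, -0.0, -3.129]
force: [-0.5, 0.8, -0.9]
grip_width: 0.0121
grip_force: 25.0
```

Call:
send_rows(
  motion=[
    [[0,0,0.03],[0,0,0],-1],
    [[0,0,0],[0,0,0],-0.4],
    [[0,0,0],[0,0,0],-0.4],
    [[0,0,0],[0,0,0],-0.4],
    [[0,0,-0.5],[0,0,0],-0.4],
    [[0,0,-1],[0,0,0],-0.4],
    [[0,0,-1],[0,0,0],-0.4],
    [[0,0,-1],[0,0,0],-0.4],
    [[0,0,-1],[0,0,0],-0.4],
    [[0,0,-0.2],[0,0,0],-0.4],
    [[0,0,0],[0,0,0],-0.4],
    [[0,0,0],[0,0,0],-0.4],
  ],
)

```text
time_s: 27.95
ee_pos: [0.6655, -0.0307, 0.1881]
eef_rot: [3.141, -0.002, -3.129]
force: [1.2, -0.4, -0.1]
grip_width: 0.0283
grip_force: 0.0
```

```bash
python3 seat.py; python3 -c "
from h import *
print(*cassettes(camera('top')),sep='\n')
go([.435,.302,.19],np.pi+.46)"
```

```text
body [604.9  23.5  58.7  40.4   0.8] rib [604.8  23.6  32.9  12.3   1. ] lid z 0.0429 tilt -0.002 0.006 ribz 0.0667
body [ 6.668e+02 -3.150e+01  4.060e+01  4.050e+01  4.000e-01] rib [ 6.666e+02 -3.140e+01  2.620e+01  1.120e+01  6.000e-01] lid z 0.0428 tilt 0.001 0.000 ribz 0.0666
body [6.662e+02 2.470e+01 4.060e+01 4.020e+01 6.000e-01] rib [665.9  24.8  26.4  12.1   1. ] lid z 0.0428 tilt 0.004 0.005 ribz 0.0668
(array([433.8, 302.4,  60.9,  40.7,  27.2]), array([433.2, 302.2,  33. ,  13. ,  26. ]), 314)
(array([ 430.5, -194.3,   40.3,   39.8,   13.5]), array([ 430.7, -194.3,   24.4,   11.4,   12.7]), 202)
(array([ 435.5, -283.7,   60.4,   41.4,   24.6]), array([ 435.7, -283.5,   33.9,   11.9,   24.8]), 316)
(array([ 497.7, -416.8,   43.6,   15.1,   88.3]), array([ 497.3, -417.7,   41.6,   14.5,  -90. ]), 101)
shift now-axes [ 7.55 11.18 -0.06] goal-axes [ 1.96 13.35 -0.08] turn [ 0.01 -0.02 -3.73]
```

Call:
send_rows(
  motion=[
    [[0.63,0.93,0],[0,0,0],0],
    [[0.63,0.93,0],[0,0,0],0],
    [[0.63,0.93,0],[0,0,0],0],
    [[0.63,0.93,0],[0,0,0],0],
    [[0.63,0.93,0],[0,0,0],0],
    [[0.63,0.93,0],[0,0,0],0],
    [[0.63,0.93,0],[0,0,0],0],
    [[0.63,0.93,0],[0,0,0],0],
    [[0.63,0.93,0],[0,0,0],0],
    [[0.63,0.93,0],[0,0,0],0],
    [[0.63,0.93,0],[0,0,0],0],
    [[0.63,0.93,0],[0,0,0],0],
  ],
)

```text
time_s: 29.25
ee_pos: [0.4339, 0.3021, 0.1884]
eef_rot: [-3.141, -0.001, -3.129]
force: [0.6, -0.4, 0.2]
grip_width: 0.0471
grip_force: 0.0
```

Call:
send_rows(
  motion=[
    [[0,0,0],[0,0,-0.95],0],
    [[0,0,0],[0,0,-0.95],0],
    [[0,0,0],[0,0,-0.95],0],
    [[0,0,0],[0,0,-0.9],0],
    [[0,0,0],[0,0,0],0],
    [[0,0,0],[0,0,0],0],
    [[0,0,0],[0,0,0],0],
  ],
)

```text
time_s: 29.95
ee_pos: [0.435, 0.3012, 0.189]
eef_rot: [-3.142, -0.0, -2.682]
force: [-0.6, 0.1, -0.5]
grip_width: 0.0469
grip_force: 0.0
```

```bash
python3 cas.py
```

```text
body [435.4 300.9  59.7  40.1  27. ] rib [435.3 301.2  32.8  10.9  26.4] 335 z 0.0448
theta rib/body 0.461 0.471
ee [0.43502994 0.30116885 0.18903277] [-3.14154473e+00 -3.55389803e-04 -2.68143337e+00] t 30.0
shift now-axes [-0.01 -0.01  5.47] goal-axes [-0.01 -0.01  5.47] turn [-0.   -0.   -0.09]
```

Call:
send_rows(
  motion=[
    [[0,0,1],[0,0,-0.05],0],
    [[0,0,1],[0,0,0],0],
    [[0,0,1],[0,0,0],0],
    [[0,0,1],[0,0,0],0],
    [[0,0,0.9],[0,0,0],0],
    [[0,0,0.45],[0,0,0],-0.4],
    [[0,0,0.1],[0,0,0],-0.4],
    [[0,0,0],[0,0,0],-0.4],
    [[0,0,0],[0,0,0],-1],
    [[0,0,0],[0,0,0],-1],
    [[0,0,0],[0,0,0],-1],
    [[0,0,0],[0,0,0],-1],
  ],
)

```text
time_s: 31.2
ee_pos: [0.4355, 0.3015, 0.0266]
eef_rot: [3.141, 0.001, -2.673]
force: [-1.2, 0.9, 7.1]
grip_width: 0.0121
grip_force: 25.0
```

Call:
send_rows(
  motion=[
    [[0,0,0],[0,0,0],-1],
    [[0,0,-0.5],[0,0,0],-1],
    [[0,0,-1],[0,0,0],-1],
    [[0,0,-1],[0,0,0],-1],
    [[0,0,-1],[0,0,0],-1],
    [[0,0,-1],[0,0,0.95],-1],
    [[0,0,0],[0,0,0.95],-1],
    [[0,0,0],[0,0,0.95],-1],
    [[0,0,0],[0,0,0.93],-1],
    [[0,0,0],[0,0,0],-1],
  ],
)

```text
time_s: 32.2
ee_pos: [0.435, 0.3012, 0.1608]
eef_rot: [-3.142, -0.0, -3.129]
force: [1.9, 0.7, -1.2]
grip_width: 0.0119
grip_force: 25.0
```

```bash
python3 st.py; python3 -c "
from h import *
go([.6043,-.0314,.16],np.pi+.012)"
```

```text
32.2 [0.435  0.3012 0.1608] [-3.142 -0.    -3.129] F [ 1.9  0.7 -1.2] [0.03 0.05 0.04] w 0.0119 25.0
shift now-axes [ -5.5  -11.16   0.03] goal-axes [ -5.51 -11.15   0.03] turn [-0.   -0.    0.01]
```

Call:
send_rows(
  motion=[
    [[-0.4,-0.8,0],[0,0,0],-1],
    [[-0.47,-0.95,0],[0,0,0],-1],
    [[-0.47,-0.95,0],[0,0,0],-1],
    [[-0.47,-0.95,0],[0,0,0],-1],
    [[-0.47,-0.95,0],[0,0,0],-1],
    [[-0.47,-0.95,0],[0,0,0],-1],
    [[-0.47,-0.95,0],[0,0,0],-1],
    [[-0.47,-0.95,0],[0,0,0],-1],
    [[-0.47,-0.95,0],[0,0,0],-1],
    [[-0.47,-0.95,0],[0,0,0],-1],
    [[-0.47,-0.95,0],[0,0,0],-1],
    [[-0.4,-0.85,0],[0,0,0],-1],
  ],
)

```text
time_s: 33.4
ee_pos: [0.6054, -0.0323, 0.1607]
eef_rot: [-3.142, -0.0, -3.124]
force: [-0.2, 1.0, -1.5]
grip_width: 0.012
grip_force: 25.0
```

Call:
send_rows(
  motion=[
    [[0,0,0],[0,0,0],-1],
    [[0,0,0],[0,0,0],-1],
    [[0,0,0],[0,0,0],-1],
  ],
)

```text
time_s: 33.7
ee_pos: [0.6046, -0.03, 0.1607]
eef_rot: [3.141, -0.0, -3.125]
force: [-0.4, -0.8, -0.4]
grip_width: 0.0118
grip_force: 25.0
```

```bash
python3 st.py; python3 -c "
from h import *
go([.6043,-.0314,.048],np.pi+.012)"
```

```text
33.7 [ 0.6046 -0.03    0.1607] [ 3.141 -0.    -3.125] F [-0.4 -0.8 -0.4] [ 0.03  0.03 -0.01] w 0.0118 25.0
shift now-axes [ 0.01 -0.05  3.76] goal-axes [ 0.01 -0.05  3.76] turn [ 0.   -0.    0.04]
```

Call:
send_rows(
  motion=[
    [[0,-0.03,1],[0,0,0.03],-1],
    [[0,0,1],[0,0,0],-1],
    [[0,0,0.8],[0,0,0],-1],
    [[0,0,0.4],[0,0,0],-1],
    [[0,0,0.1],[0,0,0],-1],
    [[0,0,0],[0,0,0],-1],
    [[0,0,0],[0,0,0],-1],
  ],
)

```text
time_s: 34.4
ee_pos: [0.6056, -0.0316, 0.0631]
eef_rot: [-3.141, 0.002, -3.13]
force: [0.4, -0.1, -0.7]
grip_width: 0.012
grip_force: 25.0
```

Call:
send_rows(
  motion=[
    [[0,0,0.12],[0,0,0],-1],
    [[0,0,0.12],[0,0,0],-1],
    [[0,0,0.12],[0,0,0],-1],
    [[0,0,0.07],[0,0,0],-1],
    [[0,0,0],[0,0,0],-1],
    [[0,0,0],[0,0,0],-1],
  ],
)

```text
time_s: 35.0
ee_pos: [0.6058, -0.0319, 0.0506]
eef_rot: [-3.141, 0.003, -3.131]
force: [-2.1, -0.2, 7.7]
grip_width: 0.012
grip_force: 25.2
```

Call:
send_rows(
  motion=[
    [[0.04,0,0],[0,0,0],-1],
    [[0,0,0.03],[0,0,0],-1],
    [[0,0,0],[0,0,0],-1],
  ],
)

```text
time_s: 35.3
ee_pos: [0.6056, -0.0319, 0.0504]
eef_rot: [-3.141, 0.006, -3.131]
force: [1.3, 0.3, 9.8]
grip_width: 0.0117
grip_force: 25.2
```

```bash
python3 st.py
```

```text
35.3 [ 0.6056 -0.0319  0.0504] [-3.141  0.006 -3.131] F [1.3 0.3 9.8] [ 0.12 -0.24  0.  ] w 0.0117 25.2
```

Call:
send_rows(
  motion=[
    [[0,0,-0.25],[0,0,0],-1],
    [[0,0,-0.2],[0,0,0],-1],
    [[0,0,0],[0,0,0],-1],
    [[0,0,0],[0,0,0],-1],
  ],
)

```text
time_s: 35.7
ee_pos: [0.6037, -0.0317, 0.0614]
eef_rot: [-3.142, -0.0, -3.131]
force: [0.4, 0.2, -0.3]
grip_width: 0.012
grip_force: 25.3
```

```bash
python3 st.py; python3 - <<'E'
from h import *
c=camera("wrist"); im=c["pixels"][:,:,::-1][100:290,60:330]; cv2.imwrite("pics/w4.png",cv2.resize(im,None,fx=2.9,fy=2.9))
E
```

```text
35.7 [ 0.6037 -0.0317  0.0614] [-3.142 -0.    -3.131] F [ 0.4  0.2 -0.3] [ 0.03 -0.01 -0.03] w 0.012 25.3
```

View pics/w4.png

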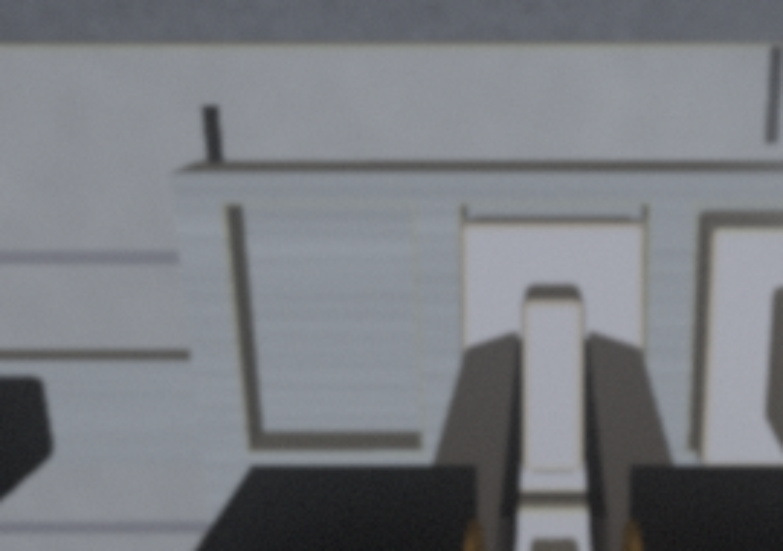

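Call:
send_rows(
  motion=[
    [[0,0,0.12],[0,0,0],-1],
    [[0,0,0.12],[0,0,0],-1],
    [[0,0,0.12],[0,0,0],-1],
    [[0,0,0.06],[0,0,0],-1],
    [[0,0,0],[0,0,0],-1],
    [[0,0,0],[0,0,0],-1],
  ],
)

```text
time_s: 36.35
ee_pos: [0.6045, -0.0317, 0.0494]
eef_rot: [-3.141, 0.002, -3.131]
force: [1.3, 0.2, 5.1]
grip_width: 0.012
grip_force: 25.2
```

```bash
python3 st.py
```

```text
36.35 [ 0.6045 -0.0317  0.0494] [-3.141e+00  2.000e-03 -3.131e+00] F [1.3 0.2 5.1] [ 0.11 -0.16 -0.01] w 0.012 25.2
```

Call:
send_rows(
  motion=[
    [[0,0,0],[0,0,0],-0.4],
    [[0,0,0],[0,0,0],-0.4],
    [[0,0,0],[0,0,0],-0.4],
    [[0,0,-0.5],[0,0,0],-0.4],
    [[0,0,-1],[0,0,0],-0.4],
    [[0,0,-1],[0,0,0],-0.4],
    [[0,0,-1],[0,0,0],-0.4],
    [[0,0,-1],[0,0,0],-0.4],
    [[0,0,-0.2],[0,0,0],-0.4],
    [[0,0,0],[0,0,0],-0.4],
    [[0,0,0],[0,0,0],-0.4],
  ],
)

```text
time_s: 37.45
ee_pos: [0.6033, -0.0317, 0.1889]
eef_rot: [3.141, -0.001, -3.131]
force: [0.2, -0.1, -0.1]
grip_width: 0.0277
grip_force: 0.0
```

```bash
python3 seat.py; python3 -c "
from h import *
print(*cassettes(camera('top')),sep='\n')
go([.432,-.1945,.19],np.pi+.215)"
```

```text
body [ 6.04e+02 -3.25e+01  6.00e+01  4.05e+01  2.00e-01] rib [ 6.039e+02 -3.240e+01  3.360e+01  1.120e+01  4.000e-01] lid z 0.0428 tilt 0.007 0.000 ribz 0.0668
body [6.046e+02 2.350e+01 6.020e+01 4.050e+01 6.000e-01] rib [604.4  23.5  33.6  12.2   0. ] lid z 0.0429 tilt 0.005 0.007 ribz 0.0668
body [666.1 -31.7  40.3  39.8 -89.3] rib [ 6.659e+02 -3.170e+01  2.610e+01  1.170e+01  6.000e-01] lid z 0.0427 tilt 0.020 0.005 ribz 0.0668
body [6.654e+02 2.530e+01 3.960e+01 3.920e+01 5.000e-01] rib [665.4  25.   25.4  10.8   2.9] lid z 0.0427 tilt 0.035 -0.013 ribz 0.0666
(array([ 430.6, -194.8,   40.6,   40.5,  -76.7]), array([ 430.6, -194.2,   24.5,   12.3,   13.3]), 203)
(array([ 435.6, -283.7,   60.2,   41.8,   24.9]), array([ 436.1, -283.9,   33.3,   11.9,   22.3]), 316)
(array([ 497.8, -417.2,   42.5,   14.9,   88.1]), array([ 497.4, -417.7,   41.5,   14.4,  -89.8]), 104)
shift now-axes [ 5.77 -5.36 -0.04] goal-axes [ 6.74 -4.08 -0.05] turn [ 0.   -0.02 -1.7 ]
```

Call:
send_rows(
  motion=[
    [[0.82,-0.77,0],[0,0,0],0],
    [[0.82,-0.77,0],[0,0,0],0],
    [[0.82,-0.77,0],[0,0,0],0],
    [[0.82,-0.77,0],[0,0,0],0],
    [[0.82,-0.77,0],[0,0,0],0],
    [[0.82,-0.77,0],[0,0,0],0],
    [[0.85,-0.74,0],[0,0,0],0],
    [[0,0,0],[0,0,-0.85],0],
    [[0,0,0],[0,0,-0.85],0],
    [[0,0,0],[0,0,0],0],
    [[0,0,0],[0,0,0],0],
    [[0,0,0],[0,0,0],0],
  ],
)

```text
time_s: 38.75
ee_pos: [0.4324, -0.1942, 0.1895]
eef_rot: [3.141, -0.0, -2.929]
force: [0.1, 0.3, 0.1]
grip_width: 0.0471
grip_force: 0.0
```

```bash
python3 cas.py
```

```text
body [ 433.5 -196.6   40.5   40.4  -76.3] rib [ 433.2 -196.9   25.4   11.9   12.2] 260 z 0.0448
theta rib/body 0.213 0.239
ee [ 0.43247672 -0.1942745   0.18961031] [ 3.14134465e+00 -3.39614367e-04 -2.92806852e+00] t 38.8
shift now-axes [-0.02 -0.08  5.49] goal-axes [-0.01 -0.08  5.49] turn [ 0.   -0.   -0.21]
```

Call:
send_rows(
  motion=[
    [[-0.02,-0.06,1],[0,0,-0.1],0],
    [[0,0,1],[0,0,0],0],
    [[0,0,1],[0,0,0],0],
    [[0,0,1],[0,0,0],0],
    [[0,0,0.9],[0,0,0],0],
    [[0,0,0.47],[0,0,0],-0.4],
    [[0,0,0.1],[0,0,0],-0.4],
    [[0,0,0],[0,0,0],-0.4],
    [[0,0,0],[0,0,0],-1],
    [[0,0,0],[0,0,0],-1],
    [[0,0,0],[0,0,0],-1],
    [[0,0,0],[0,0,0],-1],
  ],
)

```text
time_s: 40.0
ee_pos: [0.4338, -0.1962, 0.0265]
eef_rot: [-3.141, 0.001, -2.915]
force: [-2.0, 1.9, 6.3]
grip_width: 0.0116
grip_force: 25.0
```

Call:
send_rows(
  motion=[
    [[0,0,0],[0,0,0],-1],
    [[0,0,-0.5],[0,0,0],-1],
    [[0,0,-1],[0,0,0],-1],
    [[0,0,-1],[0,0,0],-1],
    [[0,0,-1],[0,0,0.9],-1],
    [[0,0,0],[0,0,0.88],-1],
    [[0,0,0],[0,0,0],-1],
    [[0,0,0],[0,0,0],-1],
  ],
)

```text
time_s: 40.8
ee_pos: [0.4331, -0.1959, 0.1303]
eef_rot: [3.141, -0.001, -3.125]
force: [1.0, -0.1, -1.0]
grip_width: 0.0119
grip_force: 25.0
```

```bash
python3 st.py; python3 -c "
from h import *
go([.667,-.0867,.13],np.pi+.012)"
```

```text
40.8 [ 0.4331 -0.1959  0.1303] [ 3.141e+00 -1.000e-03 -3.125e+00] F [ 1.  -0.1 -1. ] [ 0.05 -0.07  0.04] w 0.0119 25.0
shift now-axes [-7.86  3.51  0.01] goal-axes [-7.84  3.55  0.01] turn [ 0.   -0.01  0.04]
```

Call:
send_rows(
  motion=[
    [[-0.7,0.3,0],[0,0,0.04],-1],
    [[-0.92,0.42,0],[0,0,0],-1],
    [[-0.92,0.42,0],[0,0,0],-1],
    [[-0.92,0.42,0],[0,0,0],-1],
    [[-0.92,0.42,0],[0,0,0],-1],
    [[-0.92,0.42,0],[0,0,0],-1],
    [[-0.92,0.42,0],[0,0,0],-1],
    [[-0.92,0.42,0],[0,0,0],-1],
    [[-0.7,0.3,0],[0,0,0],-1],
    [[0,0,0],[0,0,0],-1],
    [[0,0,0],[0,0,0],-1],
    [[0,0,0],[0,0,0],-1],
  ],
)

```text
time_s: 42.0
ee_pos: [0.6669, -0.0882, 0.1303]
eef_rot: [3.141, -0.001, -3.132]
force: [-0.8, -0.1, -2.3]
grip_width: 0.0115
grip_force: 25.0
```

```bash
python3 st.py; python3 -c "
from h import *
go([.667,-.0867,.049],np.pi+.012)"
```

```text
42.0 [ 0.6669 -0.0882  0.1303] [ 3.141e+00 -1.000e-03 -3.132e+00] F [-0.8 -0.1 -2.3] [ 0.   -0.   -0.01] w 0.0115 25.0
shift now-axes [-0.01  0.05  2.71] goal-axes [-0.01  0.05  2.71] turn [ 0.   -0.01 -0.02]
```

Call:
send_rows(
  motion=[
    [[0,0.05,0.8],[0,0,0],-1],
    [[0,0,0.8],[0,0,0],-1],
    [[0,0,0.5],[0,0,0],-1],
    [[0,0,0.15],[0,0,0],-1],
    [[0,0,0],[0,0,0],-1],
    [[0,0,0],[0,0,0],-1],
  ],
)

```text
time_s: 42.6
ee_pos: [0.6681, -0.0865, 0.0645]
eef_rot: [-3.141, 0.002, -3.133]
force: [-0.1, -0.1, -1.4]
grip_width: 0.0122
grip_force: 25.0
```

```bash
python3 st.py; python3 -c "
from h import *
go([.667,-.0867,.049],np.pi+.012)"
```

```text
42.6 [ 0.6681 -0.0865  0.0645] [-3.141e+00  2.000e-03 -3.133e+00] F [-0.1 -0.1 -1.4] [ 0.03 -0.02  0.02] w 0.0122 25.0
shift now-axes [ 0.04 -0.01  0.52] goal-axes [ 0.04 -0.01  0.52] turn [-0.    0.01 -0.03]
```

Call:
send_rows(
  motion=[
    [[0.03,0,0.12],[0,0,0],-1],
    [[0,0,0.13],[0,0,0],-1],
    [[0,0,0.13],[0,0,0],-1],
    [[0,0,0.12],[0,0,0],-1],
    [[0,0,0],[0,0,0],-1],
    [[0,0,0],[0,0,0],-1],
  ],
)

```text
time_s: 43.2
ee_pos: [0.6669, -0.0862, 0.0484]
eef_rot: [-3.142, 0.001, -3.133]
force: [-1.3, 0.7, 1.5]
grip_width: 0.0119
grip_force: 25.0
```

```bash
python3 st.py
```

```text
43.2 [ 0.6669 -0.0862  0.0484] [-3.142e+00  1.000e-03 -3.133e+00] F [-1.3  0.7  1.5] [0.13 0.01 0.05] w 0.0119 25.0
```

Call:
send_rows(
  motion=[
    [[0,0,0],[0,0,0],-0.4],
    [[0,0,0],[0,0,0],-0.4],
    [[0,0,0],[0,0,0],-0.4],
    [[0,0,-0.5],[0,0,0],-0.4],
    [[0,0,-1],[0,0,0],-0.4],
    [[0,0,-1],[0,0,0],-0.4],
    [[0,0,-1],[0,0,0],-0.4],
    [[0,0,-1],[0,0,0],-0.4],
    [[0,0,-0.2],[0,0,0],-0.4],
    [[0,0,0],[0,0,0],-0.4],
    [[0,0,0],[0,0,0],-0.4],
  ],
)

```text
time_s: 44.3
ee_pos: [0.6663, -0.0862, 0.1881]
eef_rot: [3.141, -0.002, -3.133]
force: [-1.4, -0.4, -0.7]
grip_width: 0.028
grip_force: 0.0
```

```bash
python3 seat.py; python3 -c "
from h import *
print(*cassettes(camera('top')),sep='\n')
go([.438,-.285,.19],np.pi+.25)"
```

```text
body [ 6.045e+02 -3.260e+01  5.980e+01  4.030e+01  6.000e-01] rib [604.4 -32.5  33.8  12.2   1. ] lid z 0.0429 tilt -0.000 0.007 ribz 0.0667
body [605.   23.2  60.2  40.4   0.9] rib [604.9  23.4  33.9  12.6  -0.8] lid z 0.0428 tilt -0.001 0.012 ribz 0.0667
body [666.3 -87.   40.6  39.7 -89.5] rib [ 6.665e+02 -8.690e+01  2.550e+01  1.120e+01  5.000e-01] lid z 0.0428 tilt 0.015 0.005 ribz 0.0668
body [666.1 -31.6  40.   39.4 -88.9] rib [666.3 -31.6  25.4  12.1   1.1] lid z 0.0429 tilt 0.008 0.005 ribz 0.0666
body [666.   24.6  40.7  40.6 -89.5] rib [6.656e+02 2.430e+01 2.540e+01 1.220e+01 3.000e-01] lid z 0.0428 tilt 0.018 0.012 ribz 0.0667
(array([ 436. , -283.9,   60.4,   42.1,   25.8]), array([ 435.7, -283.9,   33.7,   12.5,   28.1]), 312)
(array([ 497.9, -417.7,   45.3,   14.7,   88.1]), array([ 497.3, -419.1,   43. ,   14.2,  -89.3]), 102)
shift now-axes [ 7.66 -6.56 -0.06] goal-axes [ 9.01 -4.54 -0.08] turn [ 0.01 -0.02 -2.01]
```

Call:
send_rows(
  motion=[
    [[0.96,-0.82,0],[0,0,0],0],
    [[0.96,-0.82,0],[0,0,0],0],
    [[0.96,-0.82,0],[0,0,0],0],
    [[0.96,-0.82,0],[0,0,0],0],
    [[0.96,-0.82,0],[0,0,0],0],
    [[0.96,-0.82,0],[0,0,0],0],
    [[0.96,-0.82,0],[0,0,0],0],
    [[0.94,-0.82,0],[0,0,0],0],
    [[0,0,0],[0,0,-0.95],0],
    [[0,0,0],[0,0,-0.95],0],
    [[0,0,0],[0,0,0],0],
    [[0,0,0],[0,0,0],0],
  ],
)

```text
time_s: 45.6
ee_pos: [0.4385, -0.2848, 0.1887]
eef_rot: [3.141, -0.001, -2.908]
force: [0.7, 0.5, 0.0]
grip_width: 0.0474
grip_force: 0.0
```

```bash
python3 cas.py flip; python3 -c "
from h import *
print(get_obs()['qpos'])"
```

```text
body [ 438.7 -285.7   60.6   40.6   24.9] rib [ 438.5 -285.8   33.4   12.    24.7] 347 z 0.0448
theta rib/body 0.431 0.435
ee [ 0.43862206 -0.28478016  0.18879671] [ 3.14096630e+00 -5.29583261e-04 -2.90777751e+00] t 45.65
shift now-axes [ 0.   -0.03  5.46] goal-axes [-0.01  0.03  5.46] turn [-1.000e-02 -1.000e-02  2.451e+01]
[-6.45894140e-01  2.54689258e-01  1.61843309e+00 -9.26667545e-06
  1.26929049e+00 -2.45050269e+00]
```

Call:
send_rows(
  motion=[
    [[0,0,0],[0,0,0.98],0],
    [[0,0,0],[0,0,0.98],0],
    [[0,0,0],[0,0,0.98],0],
    [[0,0,0],[0,0,0.98],0],
    [[0,0,0],[0,0,0.98],0],
    [[0,0,0],[0,0,0.98],0],
    [[0,0,0],[0,0,0.98],0],
    [[0,0,0],[0,0,0.98],0],
    [[0,0,0],[0,0,0.98],0],
    [[0,0,0],[0,0,0.98],0],
    [[0,0,0],[0,0,0.98],0],
    [[0,0,0],[0,0,0.98],0],
  ],
)

```text
time_s: 46.85
ee_pos: [0.4387, -0.2848, 0.189]
eef_rot: [-3.141, -0.0, 1.96]
force: [-0.2, 0.4, -0.0]
grip_width: 0.0469
grip_force: 0.0
```

Call:
send_rows(
  motion=[
    [[0,0,0],[0,0,0.98],0],
    [[0,0,0],[0,0,0.98],0],
    [[0,0,0],[0,0,0.98],0],
    [[0,0,0],[0,0,0.98],0],
    [[0,0,0],[0,0,0.98],0],
    [[0,0,0],[0,0,0.98],0],
    [[0,0,0],[0,0,0.98],0],
    [[0,0,0],[0,0,0.98],0],
    [[0,0,0],[0,0,0.98],0],
    [[0,0,0],[0,0,0.98],0],
    [[0,0,0],[0,0,0.98],0],
    [[0,0,0],[0,0,0.98],0],
  ],
)

```text
time_s: 48.05
ee_pos: [0.4387, -0.2848, 0.189]
eef_rot: [-3.141, 0.0, 0.549]
force: [0.1, 0.4, -0.5]
grip_width: 0.0471
grip_force: 0.0
```

Call:
send_rows(
  motion=[
    [[0,0,0],[0,0,0.98],0],
    [[0,0,0],[0,0,0],0],
    [[0,0,0],[0,0,0],0],
    [[0,0,0],[0,0,0],0],
  ],
)

```text
time_s: 48.45
ee_pos: [0.4387, -0.2849, 0.1892]
eef_rot: [-3.141, 0.0, 0.44]
force: [0.4, -0.3, 0.9]
grip_width: 0.0472
grip_force: 0.0
```

```bash
python3 cas.py flip; python3 -c "
from h import *
go([.4387,-.2855,.025],.433)"
```

```text
body [ 440.3 -285.8   59.2   40.1   25.8] rib [ 440.1 -286.1   33.3   10.9   25. ] 336 z 0.0447
theta rib/body 0.436 0.45
ee [ 0.43864745 -0.28495505  0.18918982] [-3.14148933e+00  6.30266342e-05  4.39885215e-01] t 48.5
shift now-axes [0.04 0.05 5.47] goal-axes [0.04 0.05 5.47] turn [-0.    0.   -0.09]
shift now-axes [-0.01  0.02  5.47] goal-axes [-0.01  0.02  5.47] turn [-0.    0.    0.06]
```

Call:
send_rows(
  motion=[
    [[0.02,0.04,1],[0,0,0.05],0],
    [[0,0,1],[0,0,0],0],
    [[0,0,1],[0,0,0],0],
    [[0,0,1],[0,0,0],0],
    [[0,0,0.9],[0,0,0],0],
    [[0,0,0.45],[0,0,0],-0.4],
    [[0,0,0.1],[0,0,0],-0.4],
    [[0,0,0],[0,0,0],-0.4],
    [[0,0,0],[0,0,0],-1],
    [[0,0,0],[0,0,0],-1],
    [[0,0,0],[0,0,0],-1],
    [[0,0,0],[0,0,0],-1],
  ],
)

```text
time_s: 49.7
ee_pos: [0.4401, -0.2861, 0.0267]
eef_rot: [3.14, -0.001, 0.432]
force: [-1.4, 2.0, 6.8]
grip_width: 0.0116
grip_force: 25.0
```

Call:
send_rows(
  motion=[
    [[0,0,0],[0,0,0],-1],
    [[0,0,-0.5],[0,0,0],-1],
    [[0,0,-1],[0,0,0],-1],
    [[0,0,-1],[0,0,0],-1],
    [[0,0,-1],[0,0,0.9],-1],
    [[0,0,-0.5],[0,0,0.9],-1],
    [[0,0,0],[0,0,0.9],-1],
    [[0,0,0],[0,0,0.8],-1],
    [[0,0,0],[0,0,0],-1],
    [[0,0,0],[0,0,0],-1],
  ],
)

```text
time_s: 50.7
ee_pos: [0.4396, -0.2858, 0.1457]
eef_rot: [-3.142, 0.0, 0.015]
force: [0.0, -0.0, -0.7]
grip_width: 0.0118
grip_force: 25.0
```

```bash
python3 st.py; python3 -c "
from h import *
go([.6057,-.0874,.145],.012)"
```

```text
50.7 [ 0.4396 -0.2858  0.1457] [-3.142  0.     0.015] F [ 0.  -0.  -0.7] [0.03 0.2  0.01] w 0.0118 25.0
shift now-axes [ 5.64 -6.53  0.02] goal-axes [ 5.62 -6.55  0.02] turn [-0.    0.    0.03]
```

Call:
send_rows(
  motion=[
    [[0.5,-0.6,0],[0,0,0.03],-1],
    [[0.78,-0.9,0],[0,0,0],-1],
    [[0.78,-0.9,0],[0,0,0],-1],
    [[0.78,-0.9,0],[0,0,0],-1],
    [[0.78,-0.9,0],[0,0,0],-1],
    [[0.78,-0.9,0],[0,0,0],-1],
    [[0.78,-0.9,0],[0,0,0],-1],
    [[0.46,-0.54,0],[0,0,0],-1],
    [[0,0,0],[0,0,0],-1],
    [[0,0,0],[0,0,0],-1],
    [[0,0,0],[0,0,0],-1],
  ],
)

```text
time_s: 51.8
ee_pos: [0.6066, -0.089, 0.1457]
eef_rot: [3.141, 0.0, 0.009]
force: [0.3, 0.2, -1.2]
grip_width: 0.0118
grip_force: 25.0
```

```bash
python3 st.py; python3 -c "
from h import *
go([.6055,-.0874,.049],.012)"
```

```text
51.8 [ 0.6066 -0.089   0.1457] [3.141 0.    0.009] F [ 0.3  0.2 -1.2] [0.   0.18 0.04] w 0.0118 25.0
shift now-axes [-0.03 -0.05  3.22] goal-axes [-0.04 -0.05  3.22] turn [ 0.    0.   -0.03]
```

Call:
send_rows(
  motion=[
    [[-0.03,-0.05,0.9],[0,0,-0.03],-1],
    [[0,0,0.9],[0,0,0],-1],
    [[0,0,0.6],[0,0,0],-1],
    [[0,0,0.35],[0,0,0],-1],
    [[0,0,0],[0,0,0],-1],
    [[0,0,0],[0,0,0],-1],
  ],
)

```text
time_s: 52.4
ee_pos: [0.6065, -0.0871, 0.0642]
eef_rot: [3.141, -0.001, 0.012]
force: [0.2, -0.9, -0.7]
grip_width: 0.0117
grip_force: 25.0
```

```bash
python3 st.py; python3 -c "
from h import *
go([.6055,-.0874,.049],.012)"
```

```text
52.4 [ 0.6065 -0.0871  0.0642] [ 3.141e+00 -1.000e-03  1.200e-02] F [ 0.2 -0.9 -0.7] [0.   0.09 0.  ] w 0.0117 25.0
shift now-axes [-0.03  0.01  0.51] goal-axes [-0.03  0.01  0.51] turn [ 0.   -0.01 -0.  ]
```

Call:
send_rows(
  motion=[
    [[-0.03,0,0.12],[0,0,0],-1],
    [[0,0,0.13],[0,0,0],-1],
    [[0,0,0.13],[0,0,0],-1],
    [[0,0,0.12],[0,0,0],-1],
    [[0,0,0],[0,0,0],-1],
    [[0,0,0],[0,0,0],-1],
  ],
)

```text
time_s: 53.0
ee_pos: [0.6056, -0.0867, 0.0485]
eef_rot: [3.141, -0.001, 0.012]
force: [-0.6, 0.8, 2.7]
grip_width: 0.012
grip_force: 25.0
```

```bash
python3 st.py
```

```text
53.0 [ 0.6056 -0.0867  0.0485] [ 3.141e+00 -1.000e-03  1.200e-02] F [-0.6  0.8  2.7] [ 0.09  0.14 -0.01] w 0.012 25.0
```

Call:
send_rows(
  motion=[
    [[0,0,0],[0,0,0],-0.4],
    [[0,0,0],[0,0,0],-0.4],
    [[0,0,0],[0,0,0],-0.4],
    [[0,0,-0.5],[0,0,0],-0.4],
    [[0,0,-1],[0,0,0],-0.4],
    [[0,0,-1],[0,0,0],-0.4],
    [[0,0,-1],[0,0,0],-0.4],
    [[0,0,-1],[0,0,0],-0.4],
    [[0,0,-0.2],[0,0,0],-0.4],
    [[0,0,0],[0,0,0],-0.4],
    [[0,0,0],[0,0,0],-0.4],
  ],
)

```text
time_s: 54.1
ee_pos: [0.6049, -0.0866, 0.1882]
eef_rot: [-3.141, 0.002, 0.012]
force: [-0.3, -0.5, -0.2]
grip_width: 0.0284
grip_force: 0.0
```

```bash
python3 seat.py; python3 - <<'E'
from h import *
c=camera("wrist"); cv2.imwrite("pics/w5.png",c["pixels"][:,:,::-1])
P=cloud(c);Z=P[...,2];m=(Z>.078)&(Z<.095)&(P[...,1]<-.14)&(P[...,1]>-.21)&(P[...,0]>.58)&(P[...,0]<.68); print("grip",rect(P[m][:,:2]) if m.sum()>5 else 0)
print(get_obs()["ee_pos"]); go([.629,-.171,.19],.012)
E
```

```text
body [666.9  23.9  40.5  39.4 -89.3] rib [666.5  24.1  24.6  12.3   1.2] lid z 0.0428 tilt -0.004 0.017 ribz 0.0667
body [667.7 -32.1  40.4  39.2 -89.3] rib [ 6.673e+02 -3.200e+01  2.420e+01  1.220e+01  4.000e-01] lid z 0.0429 tilt -0.005 0.003 ribz 0.0669
body [667.2 -87.5  39.8  39.3 -89.4] rib [667.4 -87.4  25.2  11.6   0.7] lid z 0.0428 tilt 0.008 0.002 ribz 0.0668
body [6.056e+02 2.290e+01 6.030e+01 4.070e+01 6.000e-01] rib [605.8  23.   33.5  12.2   1. ] lid z 0.0428 tilt -0.005 0.012 ribz 0.0666
body [605.5 -33.   59.6  40.2   0.8] rib [605.4 -32.9  33.2  12.3   1.4] lid z 0.0428 tilt -0.006 0.006 ribz 0.0666
body [605.9 -87.6  58.8  40.4   0.8] rib [606.  -87.6  32.9  11.2   0.8] lid z 0.0428 tilt -0.004 -0.001 ribz 0.0667
grip [ 632.7 -172.2   23.6   16.7    1.1]
[ 0.60482451 -0.08659293  0.18784109]
shift now-axes [ 0.77  2.82 -0.08] goal-axes [ 0.77  2.82 -0.07] turn [-0.    0.02  0.  ]
```

View pics/w5.png

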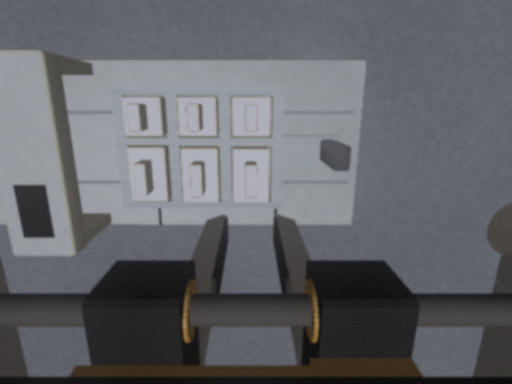

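Call:
send_rows(
  motion=[
    [[0.28,0.95,0],[0,0,0],0],
    [[0.28,0.95,0],[0,0,0],0],
    [[0.28,0.93,0],[0,0,0],0],
    [[0,0,0],[0,0,0],0],
    [[0,0,1],[0,0,0],0],
    [[0,0,1],[0,0,0],0],
    [[0,0,1],[0,0,0],0],
    [[0,0,0.9],[0,0,0],0],
    [[0,0,0.5],[0,0,0],0],
    [[0,0,0],[0,0,0],0],
    [[0,0,0],[0,0,0],0],
  ],
)

```text
time_s: 55.3
ee_pos: [0.6319, -0.1712, 0.0581]
eef_rot: [3.141, -0.001, 0.012]
force: [-1.0, 0.0, 0.9]
grip_width: 0.0468
grip_force: 0.0
```

```bash
python3 st.py
```

```text
55.3 [ 0.6319 -0.1712  0.0581] [ 3.141e+00 -1.000e-03  1.200e-02] F [-1.   0.   0.9] [ 0.    0.13 -0.01] w 0.0468 0.0
```

Close on the grip, then slide about 135 mm smoothly.

Call:
send_rows(
  motion=[
    [[0,0,0],[0,0,0],-1],
    [[0,0,0],[0,0,0],-1],
    [[0,0,0],[0,0,0],-1],
    [[0,0,0],[0,0,0],-1],
    [[0,0,0],[0,0,0],-1],
    [[0,0,0],[0,0,0],-1],
  ],
)

```text
time_s: 55.9
ee_pos: [0.6317, -0.1711, 0.0576]
eef_rot: [-3.141, -0.0, 0.012]
force: [-1.8, 1.7, 3.7]
grip_width: 0.0158
grip_force: 25.0
```

```bash
cat > pm.py <<'E'
from h import *
# pointer and mark along the scanner y, in the wrist view, by dark pixels on the near strip of the bed
c=camera("wrist"); np.savez("/tmp/pm.npz",**c); g=c["pixels"].max(2).astype(int)
P=rays(c,np.indices(g.shape)[::-1].reshape(2,-1).T,.014).reshape(*g.shape,3)
m=(g<95)&(P[...,0]>.530)&(P[...,0]<.566)&(P[...,1]>-.2)&(P[...,1]<.2)
n,l,s,ce=cv2.connectedComponentsWithStats(m.astype(np.uint8))
for i in range(1,n):
    if s[i,4]>8: q=P[l==i]; print(s[i],ce[i].round(1),"xy at z14",np.round(q[:,:2].mean(0)*1000,1),"z34",np.round(rays(c,ce[i],.034)[0,:2]*1000,1))
E
python3 st.py; python3 pm.py
```

```text
55.9 [ 0.6317 -0.1711  0.0576] [-3.141 -0.     0.012] F [-1.8  1.7  3.7] [0.47 0.4  0.02] w 0.0158 25.0
[   0  281  284   41 9040] [146.5 303.3] xy at z14 [546.2 -86.8] z34 [560.7 -94.5]
[ 84 282   8   6  35] [ 87.4 284. ] xy at z14 [563.8 -40.1] z34 [576.6 -51.9]
```

Call:
send_rows(
  motion=[
    [[0,-0.2,0],[0,0,0],-1],
    [[0,-0.4,0],[0,0,0],-1],
    [[0,-0.5,0],[0,0,0],-1],
    [[0,-0.5,0],[0,0,0],-1],
    [[0,-0.5,0],[0,0,0],-1],
    [[0,-0.5,0],[0,0,0],-1],
    [[0,-0.5,0],[0,0,0],-1],
    [[0,-0.5,0],[0,0,0],-1],
    [[0,-0.5,0],[0,0,0],-1],
    [[0,-0.35,0],[0,0,0],-1],
    [[0,-0.2,0],[0,0,0],-1],
    [[0,0,0],[0,0,0],-1],
  ],
)

```text
time_s: 57.15
ee_pos: [0.63, -0.0296, 0.0575]
eef_rot: [-3.141, -0.001, 0.014]
force: [-0.1, 2.9, 5.2]
grip_width: 0.0158
grip_force: 25.0
```

Call:
send_rows(
  motion=[
    [[0,0,0],[0,0,0],-1],
    [[0,0,0],[0,0,0],-1],
  ],
)

```text
time_s: 57.35
ee_pos: [0.63, -0.0302, 0.0576]
eef_rot: [-3.141, -0.001, 0.013]
force: [0.4, 1.6, 5.2]
grip_width: 0.0156
grip_force: 25.0
```

```bash
python3 st.py
```

```text
57.35 [ 0.63   -0.0302  0.0576] [-3.141e+00 -1.000e-03  1.300e-02] F [0.4 1.6 5.2] [ 0.31  0.12 -0.07] w 0.0156 25.0
```

Call:
send_rows(
  motion=[
    [[0,0,0],[0,0,0],0],
    [[0,0,0],[0,0,0],0],
    [[0,0,0],[0,0,0],0],
    [[0,0,-0.5],[0,0,0],0],
    [[0,0,-1],[0,0,0],0],
    [[0,0,-1],[0,0,0],0],
    [[0,0,-1],[0,0,0],0],
    [[0,0,-1],[0,0,0],0],
    [[0,0,-0.3],[0,0,0],0],
    [[0,0,0],[0,0,0],0],
    [[0,0,0],[0,0,0],0],
  ],
)

```text
time_s: 58.45
ee_pos: [0.6294, -0.0317, 0.2]
eef_rot: [-3.141, 0.002, 0.012]
force: [0.5, -0.2, -0.9]
grip_width: 0.0466
grip_force: 0.0
```

```bash
python3 st.py; python3 - <<'E'
from h import *
c=camera("top"); np.savez("/tmp/t6.npz",**c); im=c["pixels"][:,:,::-1][150:230,170:345]; cv2.imwrite("pics/t6.png",cv2.resize(im,None,fx=4.5,fy=4.5))
E
```

```text
58.45 [ 0.6294 -0.0317  0.2   ] [-3.141e+00  2.000e-03  1.200e-02] F [ 0.5 -0.2 -0.9] [0.02 0.1  0.05] w 0.0466 0.0
```

View pics/t6.png

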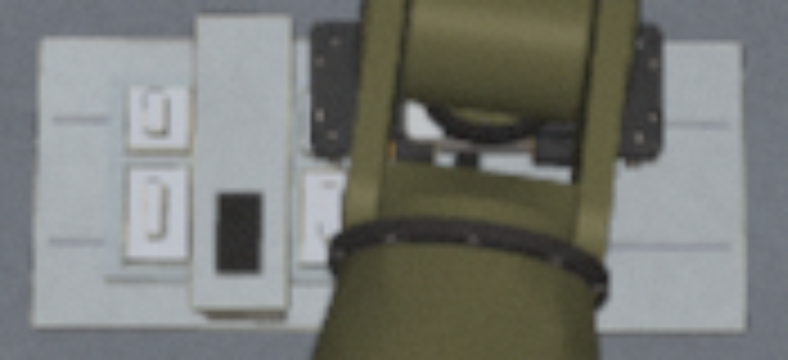

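Call:
send_rows(
  motion=[
    [[-0.3,1,0],[0,0,0],0],
    [[-0.3,1,0],[0,0,0],0],
    [[-0.3,1,0],[0,0,0],0],
    [[-0.3,1,0],[0,0,0],0],
    [[-0.3,1,0],[0,0,0],0],
    [[-0.3,1,0],[0,0,0],0],
    [[-0.3,1,0],[0,0,0],0],
    [[-0.3,1,0],[0,0,0],0],
    [[-0.3,1,0],[0,0,0],0],
    [[0,0,0],[0,0,0],0],
    [[0,0,0],[0,0,0],0],
  ],
)

```text
time_s: 59.6
ee_pos: [0.5517, -0.3028, 0.1998]
eef_rot: [-3.14, 0.002, 0.011]
force: [-0.8, 0.7, 0.0]
grip_width: 0.0468
grip_force: 0.0
```

```bash
python3 st.py; python3 - <<'E'
from h import *
c=camera("top"); np.savez("/tmp/t7.npz",**c); im=c["pixels"][:,:,::-1][150:230,170:345]; cv2.imwrite("pics/t7.png",cv2.resize(im,None,fx=4.5,fy=4.5,interpolation=cv2.INTER_CUBIC))
P=cloud(c); Z=P[...,2]; k=cv2.medianBlur(Z.astype(np.float32),3)
q=P[(k>.08)&(k<.092)&(P[...,1]<.02)&(P[...,1]>-.08)&(P[...,0]>.58)&(P[...,0]<.68)]; print("grip",rect(q[:,:2]) if len(q)>4 else 0)
g=c["pixels"].max(2).astype(float)
for r in range(213,225): print(r,g[r,240:275].astype(int))
E
```

```text
59.6 [ 0.5517 -0.3028  0.1998] [-3.14e+00  2.00e-03  1.10e-02] F [-0.8  0.7  0. ] [-0.03  0.13 -0.03] w 0.0468 0.0
grip [628.1 -29.6  23.4  11.3   0.8]
213 [158 157 156 157 157 156 156 156 158 153 147 146 149 123  98 143 172 177
 179 178 178 177 178 177 178 177 179 179 177 177 176 176 173 172 174]
214 [179 178 180 179 184 182 183 183 177 181 178 176 177 150 104 151 177 178
 179 178 177 178 176 179 177 174 175 176 178 178 178 177 175 173 175]
215 [178 180 180 183 182 182 182 180 180 178 179 178 181 149  94 143 178 178
 178 179 174 177 179 176 175 176 176 173 177 180 177 175 175 174 172]
216 [178 176 179 180 178 179 178 178 178 176 177 180 180 149  93 143 180 178
 177 175 177 179 178 179 175 177 175 176 179 182 178 174 174 174 173]
217 [178 174 181 181 179 179 182 180 179 178 177 180 180 155 103 143 179 180
 180 179 181 178 181 179 178 177 177 179 179 179 176 173 175 173 173]
218 [182 181 180 179 178 181 181 179 181 179 178 179 179 157 112 143 181 181
 181 179 181 179 177 178 179 177 178 179 178 179 177 178 173 172 176]
219 [181 179 178 177 176 179 177 181 181 180 179 180 182 158 112 146 180 181
 179 179 179 180 177 179 173 176 180 179 180 179 176 178 176 174 176]
220 [179 179 180 180 179 179 179 176 178 180 178 181 179 158 114 144 182 182
 180 181 180 178 180 176 176 176 175 177 176 179 178 176 175 172 176]
221 [180 177 176 180 181 178 176 179 179 179 182 181 181 158 113 144 181 181
 183 182 179 182 178 179 179 177 174 175 176 178 180 178 176 173 176]
222 [164 162 164 166 164 163 164 165 165 167 167 168 167 151 114 137 168 167
 168 170 171 171 175 175 173 175 172 173 174 177 178 177 178 175 176]
223 [134 135 136 134 135 134 134 139 136 137 138 137 141 131 118 128 138 140
 140 139 140 143 149 148 145 144 144 148 145 148 149 149 150 148 147]
224 [122 121 120 116 118 118 119 118 116 117 121 122 119 119 124 118 121 116
 118 118 119 118 120 121 116 109 113 115 112 112 111 112 107 112 112]
```

View pics/t7.png

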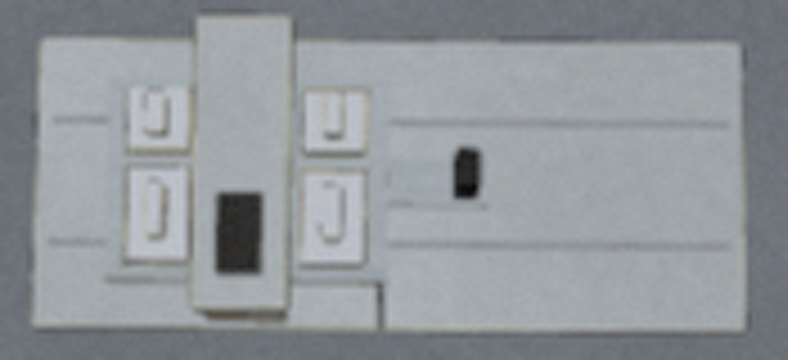

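```bash
python3 -c "
from station import *
print(hand_in())"
```

```text
the job is handed in; nothing more can be done
None
```

I seated all six cassettes flat in pockets of their own shape, slid the carriage back until its pointer stood within about 0.5 mm of the scan mark, and handed the job in at about 60 s of robot time. `hand_in()` returned no verdict, and the two cassettes under the bridge were hidden in the final picture, so I last confirmed those before the slide.

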